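Take in the cartons from the roller track

ROBOT

A 6-joint arm with a two-finger parallel gripper is mounted at the origin on the work surface. World frame = base frame: x ahead of the robot, y to its left, z up, the work surface at z = 0. Lengths are in m, angles in rad, forces in N, time in s.
With the tool pointing down it reaches from about 0.425 to 0.95 m from the base axis. Payload 3.5 kg.
Tool frame: the origin (TCP) lies on the centre line of the jaws, within the pads' length; the fingertips stand 17 mm ahead of it and the grasp point (between the pads) lies 2 mm behind it; z points along the fingers, y is the line along which they close (so a half turn about z gives the same grasp; the last joint's range is limited). The gripper opens to 85 mm and grips with 20 to 120 N. Pads are 22 mm wide; open, the fingers measure 114 mm over their backs; the gripper's body (76 mm by 85 mm) begins 54 mm behind the grasp point. The pads swing forward as they close: fully open they stand 13 mm farther back than shut.
Start: joints at [-1.394, 0.286, 1.577, -0, 1.279, -0.15], TCP at [0.217, -0.639, 0.217] pointing down, gripper open.
Joint ranges: [-2.77, 2.77], [-0.9, 2.22], [0.21, 2.48], [-1.53, 4.67], [0.24, 2.81], [-2.84, 2.84]. Speed limits (rad/s): [2.79, 2.79, 3.14, 3.14, 3.14, 3.14].

INTERFACE

Orientations are given as a unit quaternion [x, y, z, w].
In Python, from plant import ctrl gives the robot as it stands. The module is installed in compiled form; this text tells all that it offers.
- The arm moves only by the tool drive_tool, never from a script. Its argument "moves" is a list of rows, each a list of 3 entries, a list of its own where there are three numbers: the turn, a rotation vector about the tool's x, y, z in rad, then the shift along the tool's x, y, z in m, then the finger opening in m, from 0 to 0.0854. A call has 1 to 5 rows; each row shifts and turns the commanded pose from where the row before left it, along the tool's axes as they then stand; what a row does not reach is not made up. A row lasts 1/8 s, in which the tool goes at most 62.5 mm and 10.7 degrees, less where a joint would pass 70% of its speed; a pose out of reach is approached as far as the arm can. A call with a gripper value outside its range is refused whole. The fingers move at their own pace and stop on an object; "grip_force" is the grip in N (left out, the last holds). Time passes only in rows, so rows that do not move let the fingers close. It gives the time, the measured TCP pose, the force, the opening and the grip force at its end, in the units of the state.
- ctrl.get_state(): the state, without advancing time (a new reading comes with each control period).
- ctrl.read_camera(name): name is "scene" or "top"; returns a dict with "image" (384x512x3 uint8, red, green, blue), "fx", "fy", "cx", "cy" (pixels), "R" (3x3) and "t" (3): a world point X has camera coordinates R X + t. Camera axes: x right, y down, z forward; pixel columns grow to the right and rows downward; lengths in m; the calibration is good to about 2 mm. A picture is of the moment at which its call begins. There is no depth.
- ctrl.sign_off(): hands the job in; it is judged then, once.
The state is a dict: "time": time; "qpos": joint angles; "dq": joint speeds; "joint_efforts": joint torques, N m; "eef_pos": TCP position; "tcp_rot": TCP orientation; "contact_force": force on the tool from outside, world axes, zero at the start; "wrist_torque": the same for the moment, N m; "opening": opening from 0.0 (shut) to 1.0 (fully open); "finger_force": force on a finger pad.
Only numpy, scipy, OpenCV 4.12 (cv2) and the standard library are available. Lean on these libraries where they do the work, as an engineer would, in place of code of your own. Each camera call takes 0.05 s, during which the arm holds its last target. There are 200 camera calls.

TASK

A bench brush has been left lying across the small roller track: pick it up and lay it flat in the black tray first. Then take in all the cartons on the track, front one first: roll each along the rollers, without lifting it, until it rests against the end stop, lift it straight up off the track there, and set it down gently, upright, on the tan mat, each one standing on the mat itself. Leave the solder reel, the flux jar and the circuit board where they are.

Things in the scene. Friction and masses are not known exactly. Their poses are not given: they have to be found in the camera images.
- track: fixed level roller track, 530 by 77 mm; origin at table height under its middle, z up; its y axis runs along the track to the end stop. 20 free steel rollers (18 mm thick, 26 mm apart, y = -256 to 256 mm), tops 50 mm above the table; little friction: a pushed carton coasts a few mm. Two aluminium side guides, inner faces at x = +-31.5 mm, outer +-37.5 mm, tops 70 mm above the table
- track_stop (a point): middle of the end stop's face that cartons come to rest against, at the height of the roller tops; its axes are the track's (y points out through the stop). The stop plate is 75 mm wide, 8 mm thick, its top 85 mm above the table. A carton resting against it has its origin at y = -35 mm here
- brush: black bench brush, lying bristles down across the two guides near the end stop at the start, resting on the guide tops; 175 mm long, 22 mm high everywhere: handle 22 mm wide from x = -95 to 0 mm, head 34 mm wide from x = 0 to 80 mm; about 90 g. Origin in its underside where handle meets head; z up
- tray: fixed shallow open black tray, 230 mm (its x) by 120 mm (its y), 16 mm high outside, walls and floor 4 mm; origin at the centre of its underside, z up
- mat: fixed thin tan work mat, 130 mm (its x) by 400 mm (its y), 3 mm thick; origin at the centre of its underside, z up
- carton_a: plain cardboard carton with a white tape band, 56 mm (its x) by 70 mm (its y) by 70 mm high, 0.15 to 0.31 kg, closed and rigid; origin at the centre of its underside, z up. It starts standing on the rollers, its y along the track, nearest to the end stop, behind the brush. May be absent
- carton_b: plain cardboard carton with a white tape band, 56 mm (its x) by 70 mm (its y) by 70 mm high, 0.15 to 0.31 kg, closed and rigid; origin at the centre of its underside, z up. It starts standing on the rollers, its y along the track, second from the end stop. May be absent
- carton_c: plain cardboard carton with a white tape band, 56 mm (its x) by 70 mm (its y) by 70 mm high, 0.15 to 0.31 kg, closed and rigid; origin at the centre of its underside, z up. It starts standing on the rollers, its y along the track, third from the end stop. May be absent
- carton_d: plain cardboard carton with a white tape band, 56 mm (its x) by 70 mm (its y) by 70 mm high, 0.15 to 0.31 kg, closed and rigid; origin at the centre of its underside, z up. It starts standing on the rollers, its y along the track, farthest from the end stop. May be absent
- solder_reel: bystander: aluminium-coloured reel standing on end on the table, 64 mm across, 58 mm high; origin at the centre of its underside
- flux_jar: bystander: small amber jar with a black cap, 52 mm across, 60 mm high; origin at the centre of its underside
- board: bystander: green circuit board lying on the table, 75 by 140 mm; origin at the centre of its underside
There are look-alikes about, which are no part of the job. Leave any turquoise or yellow look-alike of the carton_c alone.

How it is judged:
By the outcome, as a careful person would: the job done as asked, in the order asked, and still so for the second after the job is handed in, with the robot touching nothing.
Of carton_a, carton_b, carton_c, carton_d only 3 to 4 are there at a start; the rules pass over those that are not, and their reading is None.
At some moment in a run one of carton_a, carton_b, carton_c, carton_d may be knocked a few centimetres aside while the robot is not near it.
It also fails if it takes over 210 s, if anything falls off the work surface, if the arm or the gripper's body presses on something with over 40 N, if the wrist force passes 120 N, or if a joint passes its speed limit or range.

## Working session

There is one attempt and no reset: what is moved stays moved. The work goes in short steps, Python scripts to look and compute and a tool call to move; the robot and the scene stay as the last step left them, time stands still between calls to the robot, and variables do not carry over. Pictures are saved under pics/ and viewed, at most 14 in all, crops included, and the job is handed in when it is done.

Besides the shell and the picture viewer there is one more tool, called after "Emit:" as name(argument=value, ...) on one line, values as JSON. drive_tool: Moves the arm, as the interface text tells. Its arguments: {"type":"object","properties":{"moves":{"type":"array","items":{"type":"array"}},"grip_force":{"type":"number"}},"required":["moves"]}

```bash
mkdir -p pics; cat > h.py <<'E'
import numpy as np, cv2
from plant import ctrl
from scipy.spatial.transform import Rotation as Ro
def snap(name,fn=None):
    c=ctrl.read_camera(name)
    if fn: cv2.imwrite('pics/'+fn,c['image'][:,:,::-1])
    return c
def ray(c,u,v,z):
    R=np.array(c['R']);t=np.array(c['t'])
    d=R.T@np.array([(u-c['cx'])/c['fx'],(v-c['cy'])/c['fy'],1]);o=-R.T@t
    return o+d*(z-o[2])/d[2]
def proj(c,X):
    p=np.array(c['R'])@np.array(X)+np.array(c['t']);return c['fx']*p[0]/p[2]+c['cx'],c['fy']*p[1]/p[2]+c['cy']
E
python3 - <<'E'
from h import *
for n in('top','scene'):
    c=snap(n,n+'1.png');print(n,c['fx'],c['cx'],c['cy'],np.round(c['R'],3).tolist(),np.round(c['t'],3), -np.array(c['R']).T@c['t'])
s=ctrl.get_state();print(s)
E
```

```text
top 422.27949273587853 255.11279371830582 190.84516504844808 [[-0.019, -1.0, -0.006], [-0.985, 0.02, -0.174], [0.174, 0.003, -0.985]] [0.012 0.577 1.121] [ 0.37368446 -0.0031266   1.20415931]
scene 402.67098494424664 252.71916402135352 187.8892695078444 [[0.16, 0.987, 0.013], [0.852, -0.131, -0.508], [-0.499, 0.092, -0.862]] [-0.11  -0.436  1.483] [ 1.12900208 -0.08584722  1.05771632]
{'time': 0.1, 'qpos': array([-1.39403699e+00,  2.87115124e-01,  1.57803827e+00, -6.36766125e-06,
        1.27861998e+00, -1.50006954e-01]), 'dq': array([ 5.88675097e-04, -2.41578746e-03, -3.31902607e-03, -9.03560462e-04,
        2.81590344e-05,  2.29870120e-03]), 'joint_efforts': array([ 1.21119014e-03, -4.07291865e+01, -2.93697596e+01, -1.19736633e-04,
        3.41258099e-03, -1.18185994e-05]), 'eef_pos': array([ 0.21657237, -0.63864472,  0.21555602]), 'tcp_rot': array([ 9.86681902e-01,  1.62658033e-01, -1.76320311e-05, -1.09022008e-03]), 'contact_force': array([ 0.04801386, -0.33451027, -0.6966917 ]), 'wrist_torque': array([-0.01219137,  0.00840923, -0.00388349]), 'finger_force': 0.0, 'opening': 1.0047188721803706}
```

View pics/top1.png

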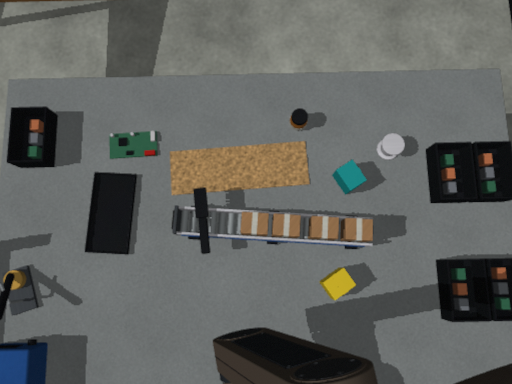

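View pics/scene1.png

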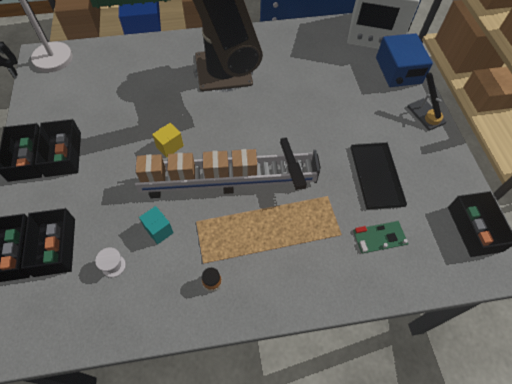

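Top view: up is +x, left is +y. The stop is at about (176,220), the brush at about (202,220), and four cartons run from x=241 to 373. The tray is at about (111,213) and the mat at about (240,167). Next I'll zoom in to measure.

```bash
python3 - <<'E'
import cv2
a=cv2.imread('pics/top1.png')[140:260,165:385];cv2.imwrite('pics/topc.png',cv2.resize(a,None,fx=3.6,fy=3.6,interpolation=cv2.INTER_CUBIC))
a=cv2.imread('pics/scene1.png')[125:215,130:330];cv2.imwrite('pics/scec.png',cv2.resize(a,None,fx=4,fy=4,interpolation=cv2.INTER_CUBIC))
E
```

```text
(no output)
```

View pics/topc.png

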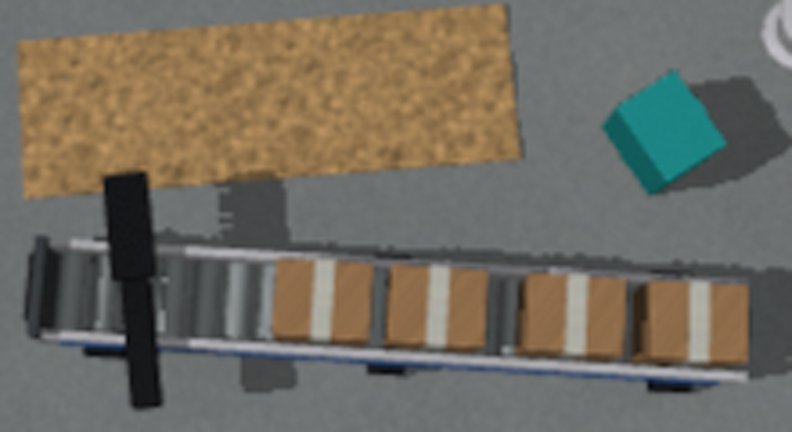

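View pics/scec.png

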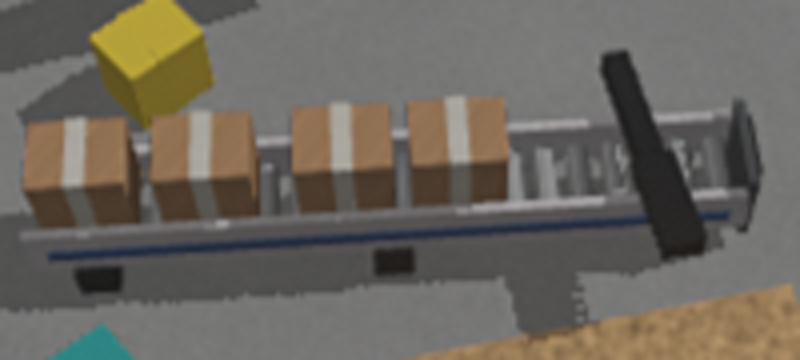

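The crops show the stop at U≈40, the brush head at (105..155,172..282) with its handle end at (131..160,407), and the carton tops at U = 272–373, 387–487, 522–627 and 645–748.

```bash
python3 - <<'E'
from h import *
c=snap('top');s=snap('scene')
def T(U,V,z):
    p=ray(c,165+(U+.5)/3.6-.5,140+(V+.5)/3.6-.5,z);return np.round(p[:2]*1000,1)
def S(U,V,z):
    p=ray(s,130+(U+.5)/4-.5,125+(V+.5)/4-.5,z);return np.round(p[:2]*1000,1)
print('guides top', [T(*x,.07) for x in [(70,242),(745,280),(45,335),(747,374)]])
print('guides scene far(out edge,robot side),near', [S(*x,.07) for x in [(510,126),(730,113),(135,150),(25,238),(740,190)]])
print('stop top',[T(*x,.085) for x in [(40,237),(48,237),(30,337),(40,337)]],'scene',[S(*x,.085) for x in [(735,100),(747,100),(742,183),(757,183)]])
print('brush top',[T(*x,.092) for x in [(105,177),(147,172),(155,278),(111,282),(131,409),(160,405)]])
print('brush sc',[S(*x,.092) for x in [(602,55),(627,50),(636,158),(668,149),(705,236),(663,248)]])
for q in [(272,260),(373,262),(371,345),(272,342)],[(390,265),(487,267),(487,350),(385,345)],[(525,274),(627,276),(625,357),(521,355)],[(645,280),(748,282),(749,364),(645,362)]:
    P=np.array([T(*x,.12) for x in q]);print('carton',P.mean(0),P.tolist())
img=c['image'];
hsv=cv2.cvtColor(img,cv2.COLOR_RGB2HSV)
m=cv2.inRange(hsv,(10,80,90),(25,255,255));m[200:]=0;m[:135]=0
m=cv2.morphologyEx(m,cv2.MORPH_CLOSE,np.ones((7,7)))
k=max(cv2.findContours(m,0,1)[0],key=cv2.contourArea);print('matpx',cv2.minAreaRect(k),[np.round(ray(c,*b,.003)[:2]*1000) for b in cv2.boxPoints(cv2.minAreaRect(k))])
m=cv2.inRange(img,(0,0,0),(45,45,45));m[:165]=0;m[260:]=0;m[:,:80]=0;m[:,145:]=0
k=max(cv2.findContours(m,0,1)[0],key=cv2.contourArea);r=cv2.minAreaRect(k);print('tray',r,[np.round(ray(c,*b,.016)[:2]*1000) for b in cv2.boxPoints(r)])
for n,z,(u,v) in [('teal',.07,(349,177)),('jar',.06,(299,117)),('yellow',.07,(338,284))]: print(n,ray(c,u,v,z))
E
```

```text
guides top [array([533.6, 193.4]), array([ 494.7, -312.2]), array([464. , 211.4]), array([ 424.9, -309. ])]
guides scene far(out edge,robot side),near [array([450. ,  50.7]), array([463.3, 216.3]), array([ 429.5, -226.2]), array([ 493.6, -307.1]), array([531.5, 207.4])]
stop top [array([535.7, 213.2]), array([535.6, 207.2]), array([461.6, 219.6]), array([461.5, 212.2])] scene [array([462.4, 218.1]), array([463.8, 227. ]), array([535. , 205.8]), array([536.6, 216.5])]
brush top [array([578.8, 164. ]), array([582. , 132.8]), array([502.5, 126.8]), array([500.2, 159.1]), array([407.5, 144.2]), array([410. , 123.1])]
brush sc [array([411.6, 126.7]), array([409.8, 146.3]), array([506.6, 133. ]), array([502.5, 157.5]), array([578.5, 167.4]), array([583.6, 136.1])]
carton [479.65   4.15] [[510.6, 39.5], [507.7, -33.0], [448.4, -30.1], [451.9, 40.2]]
carton [474.775 -78.05 ] [[505.3, -45.1], [502.4, -114.6], [443.2, -112.4], [448.2, -40.1]]
carton [ 466.575 -175.575] [[496.9, -141.6], [493.9, -214.5], [436.3, -209.9], [439.2, -136.3]]
carton [ 460.225 -262.275] [[490.8, -227.2], [487.9, -300.6], [429.7, -297.4], [432.5, -223.9]]
matpx ((238.75323486328125, 167.499755859375), (43.42680740356445, 137.9713897705078), 85.54439544677734) [array([709., 253.]), array([ 733., -152.]), array([ 603., -157.]), array([580., 241.])]
tray ((110.71342468261719, 212.57928466796875), (43.289161682128906, 82.0506362915039), 6.340191841125488) [array([423., 480.]), array([656., 465.]), array([639., 340.]), array([407., 359.])]
teal [ 0.60701896 -0.25791524  0.07      ]
jar [ 0.78568449 -0.1286102   0.06      ]
yellow [ 0.32134926 -0.21251689  0.07      ]
```

Emit:
drive_tool(moves=[[[0, 0, 0.12], [0, 0, 0], 0.06], [[0, 0, 0.12], [0, 0, 0], 0.06], [[0, 0, 0], [0.0396, -0.0449, 0], 0.06], [[0, 0, 0], [0.0396, -0.0449, 0], 0.06], [[0, 0, 0], [0.0396, -0.0449, 0], 0.06]], grip_force=40)

```text
time: 0.82
eef_pos: [0.3241, -0.4932, 0.2165]
tcp_rot: [0.999, 0.043, 0.0, -0.0]
contact_force: [0.3, 0.2, 0.8]
opening: 0.701
finger_force: 0.0
```

Emit:
drive_tool(moves=[[[0, 0, 0], [0.0396, -0.0449, 0], 0.06], [[0, 0, 0], [0.0396, -0.0449, 0], 0.06], [[0, 0, 0], [0.0396, -0.0449, 0], 0.06], [[0, 0, 0], [0.0114, -0.054, 0], 0.06], [[0, 0, 0], [0.0114, -0.054, 0], 0.06]])

```text
time: 1.45
eef_pos: [0.4436, -0.2388, 0.2166]
tcp_rot: [0.999, 0.044, -0.0, -0.0]
contact_force: [0.1, 0.3, -0.2]
opening: 0.707
finger_force: 0.0
```

Emit:
drive_tool(moves=[[[0, 0, 0], [0.0114, -0.054, 0], 0.06], [[0, 0, 0], [0.0114, -0.054, 0], 0.06], [[0, 0, 0], [0.0114, -0.054, 0], 0.06], [[0, 0, 0], [0.0114, -0.054, 0], 0.06], [[0, 0, 0], [0.0114, -0.054, 0], 0.06]])

```text
time: 2.08
eef_pos: [0.4767, 0.035, 0.217]
tcp_rot: [0.999, 0.043, 0.0, 0.0]
contact_force: [0.6, 0.0, 0.5]
opening: 0.705
finger_force: 0.0
```

Emit:
drive_tool(moves=[[[0, 0, 0], [0.011, -0.0535, 0], 0.06], [[0, 0, 0], [0.011, -0.0535, 0], 0.06], [[0, 0, 0], [0, 0, 0.04], 0.06], [[0, 0, 0], [0, 0, 0.03], 0.06], [[0, 0, 0], [0, 0, 0], 0.06]])

```text
time: 2.7
eef_pos: [0.4871, 0.1418, 0.1439]
tcp_rot: [0.999, 0.044, -0.003, 0.0]
contact_force: [0.8, -0.1, 0.5]
opening: 0.704
finger_force: 0.0
```

```bash
python3 - <<'E'
from h import *
c=snap('top');s=snap('scene')
a=c['image'][140:260,165:285];b=s['image'][110:230,240:360]
cv2.imwrite('pics/b.png',cv2.resize(np.hstack([a,b])[:,:,::-1],None,fx=3.3,fy=3.3,interpolation=cv2.INTER_CUBIC))
print(ctrl.get_state()['eef_pos'],ctrl.get_state()['qpos'])
E
```

```text
[0.48985215 0.14168546 0.14759275] [ 8.23667281e-02 -1.03638896e-02  2.03970114e+00  1.35549495e-05
  1.11150644e+00  1.56652800e+00]
```

View pics/b.png

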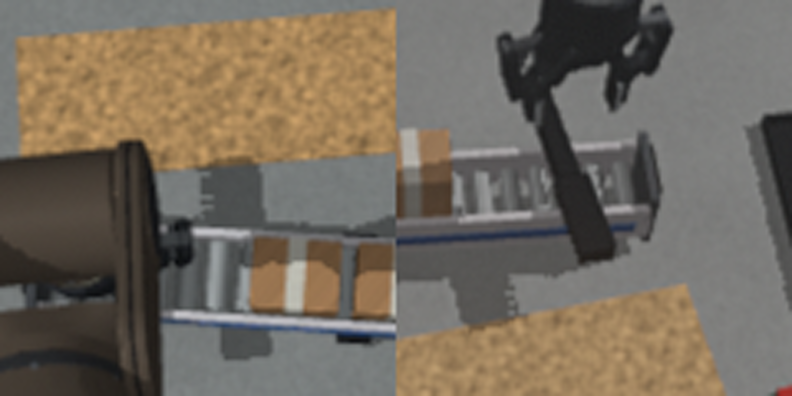

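The fingers straddle the brush handle (scene half, handle around (560,130)). I'll descend and close.

Emit:
drive_tool(moves=[[[0, 0, 0], [0, 0, 0.03], 0.06], [[0, 0, 0], [0, -0.001, 0.028], 0.06], [[0, 0, 0], [0, 0, 0], 0.06], [[0, 0, 0], [0, 0, 0], 0.01], [[0, 0, 0], [0, 0, 0], 0.01]])

```text
time: 3.42
eef_pos: [0.4909, 0.1428, 0.0909]
tcp_rot: [0.999, 0.043, 0.002, -0.0]
contact_force: [0.8, 0.3, -0.7]
opening: 0.281
finger_force: 0.0
```

Emit:
drive_tool(moves=[[[0, 0, 0], [0, 0, 0], 0.01], [[0, 0, 0], [0, 0, 0], 0.01]])

```text
time: 3.68
eef_pos: [0.4896, 0.1428, 0.0894]
tcp_rot: [0.999, 0.043, 0.0, -0.0]
contact_force: [0.2, 0.0, -0.1]
opening: 0.118
finger_force: 0.0
```

```bash
python3 - <<'E'
from h import *
c=snap('top');s=snap('scene')
b=s['image'][100:220,250:410]
cv2.imwrite('pics/b2.png',cv2.resize(b[:,:,::-1],None,fx=5,fy=5,interpolation=cv2.INTER_CUBIC)[:600])
print(proj(s,ctrl.get_state()['eef_pos']),ctrl.get_state()['opening'])
E
```

```text
(np.float64(290.61094949691505), np.float64(159.4202983949238)) 0.11668234499826943
```

View pics/b2.png

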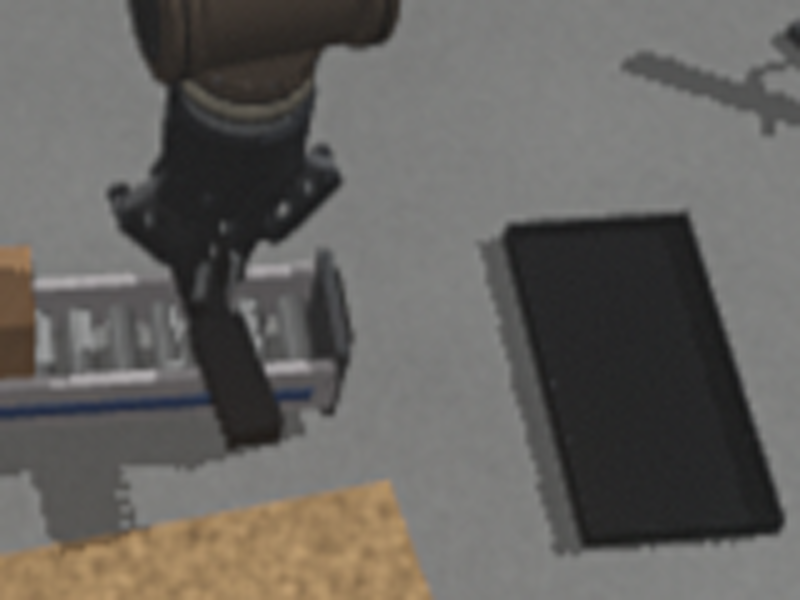

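The fingers closed to about 10 mm with no pad force, so I suspect they missed the brush. I'll command fully shut to check.

Emit:
drive_tool(moves=[[[0, 0, 0], [0, 0, 0], 0.0], [[0, 0, 0], [0, 0, 0], 0.0], [[0, 0, 0], [0, 0, 0], 0.0]])

```text
time: 4.15
eef_pos: [0.4893, 0.1427, 0.0888]
tcp_rot: [0.999, 0.043, -0.0, -0.0]
contact_force: [-0.4, -0.3, 0.1]
opening: -0.001
finger_force: 0.0
```

```bash
python3 - <<'E'
from h import *
s=snap('scene')
b=s['image'][130:205,265:345]
cv2.imwrite('pics/b3.png',cv2.convertScaleAbs(cv2.resize(b[:,:,::-1],None,fx=8,fy=8,interpolation=cv2.INTER_CUBIC),alpha=2.2))
st=ctrl.get_state();p=st['eef_pos'];print(p,st['opening'],st['finger_force'])
for q in [p+[0,0,-.017],[.4895,.1434,.092],[.4895,.1324,.092],[.4895,.1544,.092]]:u=proj(s,q);print((u[0]-265)*8,(u[1]-130)*8)
E
```

```text
[0.48931901 0.14272248 0.08877728] -0.00045910467893552163 0.0
200.3724269725244 261.71906700871
207.45782188450858 230.70029621777712
177.86631424922916 234.47616763926885
236.99807846336262 226.93096442250726
```

View pics/b3.png

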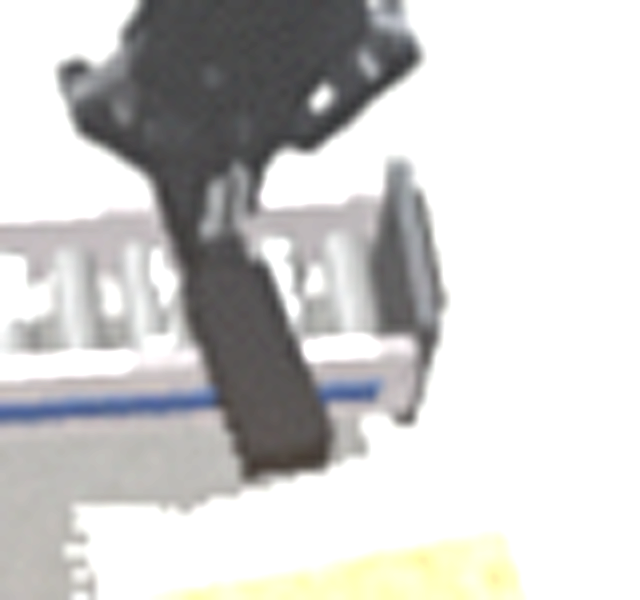

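The shut fingers appear beside or above the handle. I'll lift and compare where the fingertips appear with the projected TCP.

Emit:
drive_tool(moves=[[[0, 0, 0], [0, 0, -0.03], 0.0], [[0, 0, 0], [0, 0, -0.03], 0.0], [[0, 0, 0], [0, 0, 0], 0.0], [[0, 0, 0], [0, 0, 0], 0.0]])

```text
time: 4.7
eef_pos: [0.4888, 0.1427, 0.1479]
tcp_rot: [0.999, 0.043, -0.001, 0.0]
contact_force: [-0.0, -0.3, -0.5]
opening: -0.001
finger_force: 0.0
```

```bash
python3 - <<'E'
from h import *
s=snap('scene')
b=s['image'][105:205,260:360]
o=cv2.convertScaleAbs(cv2.resize(b[:,:,::-1],None,fx=6,fy=6,interpolation=cv2.INTER_CUBIC),alpha=2.2)
st=ctrl.get_state();p=st['eef_pos'];print(p,st['opening'],st['contact_force'])
for q in [p,p+[0,0,-.017]]:
    u=proj(s,q);print((u[0]-260)*6,(u[1]-105)*6);cv2.circle(o,(int((u[0]-260)*6),int((u[1]-105)*6)),3,(0,0,255),-1)
cv2.imwrite('pics/b4.png',o)
E
```

```text
[0.48834797 0.14263513 0.14732832] 0.002476753195010725 [ 0.37805001 -0.14174685 -0.0071921 ]
194.73332685753326 253.53862364641458
191.20069125081045 274.95767006208837
```

View pics/b4.png

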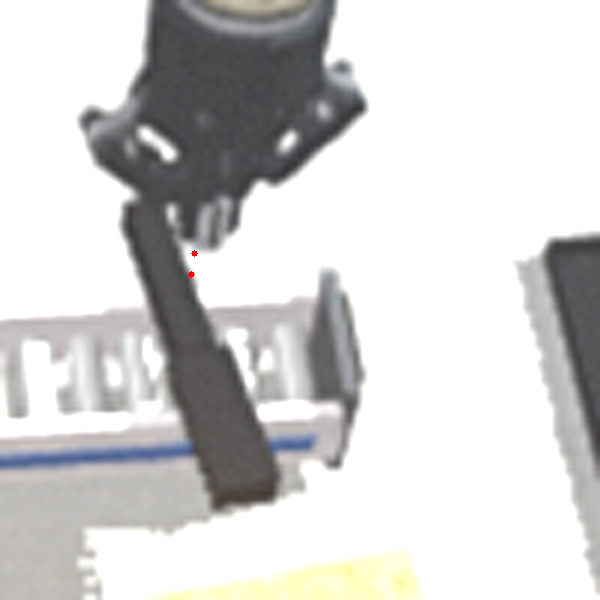

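The fingertips appear at about (205,248), but the projection puts them at (191,275). Image saturation may be hiding light pads, so I'll check raw pixel values.

```bash
python3 - <<'E'
from h import *
s=snap('scene')
g=cv2.cvtColor(s['image'],cv2.COLOR_RGB2GRAY)
print('cols',list(range(280,308)))
for v in range(134,158): print(v,*['%3d'%x for x in g[v,280:308]])
E
```

```text
cols [280, 281, 282, 283, 284, 285, 286, 287, 288, 289, 290, 291, 292, 293, 294, 295, 296, 297, 298, 299, 300, 301, 302, 303, 304, 305, 306, 307]
134  32  32  33  34  35  36  35  36  38  37  37  34  35  33  35  34  34  38  37  34  34  32  33  41  35  31  33  43
135  65  40  34  32  34  34  33  35  36  37  35  35  33  34  34  35  34  36  34  34  29  32  68 100  80  56  66 100
136 115  84  46  33  34  35  33  36  34  34  34  35  34  34  34  32  33  36  32  32  30  51 108 127 117 108 112 125
137 130 108  67  40  34  33  35  35  33  35  33  34  34  36  34  34  45  45  36  31  40  87 124 130 127 127 127 127
138 106  81  55  40  34  35  34  35  41  34  35  33  33  34  36  43  60  65  53  39  81 117 127 127 126 125 126 125
139  81  41  37  38  38  35  36  49  84  57  36  33  34  48  66  61  57  71  55  42  98 125 128 127 125 125 124 125
140  78  34  35  37  39  37  37  48  89  58  33  32  36  67  79  58  50  70  50  42 109 126 127 127 126 125 125 125
141  67  31  37  39  39  39  35  42  77  55  35  31  41  75  78  52  55  71  46  50 118 127 127 127 128 127 125 125
142  60  30  35  39  39  3
[... 1129 characters left out ...]
 125
152 126 127 128  88  42  31  35  39  39  38  36  38  76 122 128 125 125 125 125 126 126 127 128 128 129 127 132 135
153 125 126 128 105  56  29  37  39  38  40  37  34  64 134 146 144 144 149 151 151 150 156 159 157 157 157 159 159
154 124 124 126 119  70  30  35  37  39  39  37  34  48 124 164 168 166 169 169 168 160 160 161 153 150 150 150 150
155 122 122 120 119  79  39  31  37  39  39  37  36  37  83 136 140 136 136 135 135 124 121 121 112 109 108 109 109
156 103 103 101 102  86  49  31  35  38  39  38  38  34  47  92  92  87  87  87  87  86  86  86  85  84  85  85  85
157  88  88  87  90  90  56  33  34  38  39  39  39  35  37  68  84  85  85  84  84  84  84  84  85  85  85  85  84
```

The tips really are about 5 px off the projection. I'll move to the clear gap beside the stop and triangulate them with both cameras.

Emit:
drive_tool(moves=[[[0, 0, 0], [0.005, -0.06, 0], 0.0], [[0, 0, 0], [0.005, -0.06, 0], 0.0], [[0, 0, 0], [0, 0, 0], 0.0], [[0, 0, 0], [0, 0, 0], 0.0]])

```text
time: 5.3
eef_pos: [0.4881, 0.2629, 0.1474]
tcp_rot: [0.999, 0.044, -0.001, 0.001]
contact_force: [-0.3, -0.2, -0.6]
opening: 0.003
finger_force: 0.0
```

```bash
python3 - <<'E'
from h import *
s=snap('scene');c=snap('top')
st=ctrl.get_state();p=st['eef_pos'];print(p)
out=[]
for k in (c,s):
    u=proj(k,p+[0,0,-.017]);o=(int(u[0])-32,int(u[1])-32);print(u,o)
    i=cv2.resize(k['image'][o[1]:o[1]+64,o[0]:o[0]+64][:,:,::-1],None,fx=6,fy=6,interpolation=cv2.INTER_CUBIC)
    cv2.circle(i,(int((u[0]-o[0]+.5)*6),int((u[1]-o[1]+.5)*6)),3,(0,0,255),-1);out.append(cv2.convertScaleAbs(i,alpha=1.6))
cv2.imwrite('pics/b5.png',np.hstack(out))
E
```

```text
[0.48860404 0.2620679  0.14799295]
(np.float64(152.91820303603834), np.float64(221.6313021472929)) (120, 189)
(np.float64(332.7994519742544), np.float64(145.6199169224038)) (300, 113)
```

View pics/b5.png

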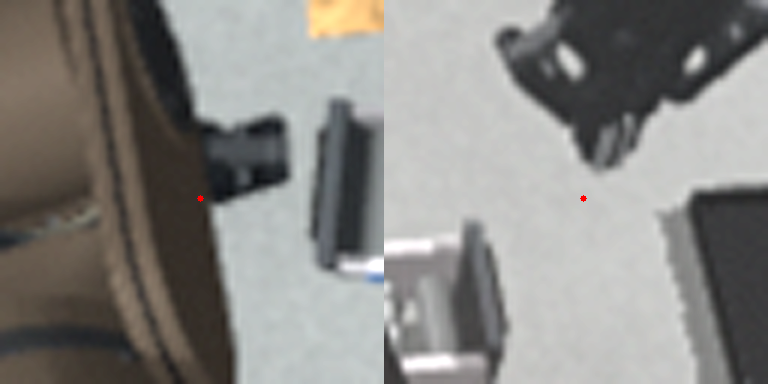

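```bash
python3 - <<'E'
from h import *
s=snap('scene');c=snap('top')
p=ctrl.get_state()['eef_pos']
for z in(.15,.19,.21,.23): print('top knuckle ray at z',z,ray(c,120+245/6,189+155/6,z), 'right end',ray(c,120+288/6,189+150/6,z))
for z in(.11,.131,.14,.15,.16): print('scene tip ray',z,ray(s,335.5,140.5,z)-p)
# scene: knuckles at local (510,45),(~750+,?)
for z in(.19,.21,.23): print('scene left knuckle',z,ray(s,300+(510-384)/6-.5,113+45/6-.5,z)-p)
E
```

```text
top knuckle ray at z 0.15 [0.5033095  0.23784092 0.15      ] right end [0.50505395 0.21984433 0.15      ]
top knuckle ray at z 0.19 [0.49839088 0.22869743 0.19      ] right end [0.50006915 0.21138371 0.19      ]
top knuckle ray at z 0.21 [0.49593158 0.22412568 0.21      ] right end [0.49757674 0.2071534  0.21      ]
top knuckle ray at z 0.23 [0.49347227 0.21955393 0.23      ] right end [0.49508434 0.20292309 0.23      ]
scene tip ray 0.11 [-0.03176783  0.02072186 -0.03850061]
scene tip ray 0.131 [-0.01688103  0.01255553 -0.01750061]
scene tip ray 0.14 [-0.01050097  0.00905567 -0.00850061]
scene tip ray 0.15 [-0.00341202  0.00516694  0.00149939]
scene tip ray 0.16 [0.00367693 0.00127822 0.01149939]
scene left knuckle 0.19 [-0.05051634 -0.033056    0.04149939]
scene left knuckle 0.21 [-0.03459916 -0.04031098  0.06149939]
scene left knuckle 0.23 [-0.01868197 -0.04756597  0.08149939]
```

The tips look about 25 mm higher than stated. I'll confirm by touching down on the bare table between the stop and the tray, in small steps.

Emit:
drive_tool(moves=[[[0, 0, 0], [0, -0.02, 0.03], 0.0], [[0, 0, 0], [0, 0, 0.04], 0.0], [[0, 0, 0], [0, 0, 0.03], 0.0], [[0, 0, 0], [0, 0, 0.02], 0.0], [[0, 0, 0], [0, 0, 0], 0.0]])

```text
time: 6.12
eef_pos: [0.4862, 0.2821, 0.0274]
tcp_rot: [0.999, 0.043, -0.002, 0.001]
contact_force: [1.3, 0.6, 0.0]
opening: -0.001
finger_force: 0.0
```

Emit:
drive_tool(moves=[[[0, 0, 0], [0, 0, 0.004], 0.0], [[0, 0, 0], [0, 0, 0], 0.0]])

```text
time: 6.38
eef_pos: [0.488, 0.2833, 0.026]
tcp_rot: [0.999, 0.043, 0.001, -0.0]
contact_force: [0.5, 0.2, 0.4]
opening: 0.005
finger_force: 0.0
```

Emit:
drive_tool(moves=[[[0, 0, 0], [0, 0, 0.003], 0.0], [[0, 0, 0], [0, 0, 0], 0.0]])

```text
time: 6.62
eef_pos: [0.4872, 0.2831, 0.022]
tcp_rot: [0.999, 0.043, 0.0, -0.0]
contact_force: [-0.0, 0.2, -0.2]
opening: 0.005
finger_force: 0.0
```

Emit:
drive_tool(moves=[[[0, 0, 0], [0, 0, 0.003], 0.0], [[0, 0, 0], [0, 0, 0], 0.0]])

```text
time: 6.88
eef_pos: [0.4869, 0.283, 0.0185]
tcp_rot: [0.999, 0.043, -0.0, 0.0]
contact_force: [0.1, -0.2, -0.6]
opening: -0.002
finger_force: 0.0
```

```bash
python3 - <<'E'
from h import *
s=snap('scene')
st=ctrl.get_state();p=st['eef_pos'];print(p,st['contact_force'])
u=proj(s,[p[0],p[1],0.]);print(u);o=(int(u[0])-40,int(u[1])-40)
i=cv2.resize(s['image'][o[1]:o[1]+64,o[0]:o[0]+80][:,:,::-1],None,fx=6,fy=6,interpolation=cv2.INTER_CUBIC)
cv2.circle(i,(int((u[0]-o[0]+.5)*6),int((u[1]-o[1]+.5)*6)),3,(0,0,255),-1)
cv2.imwrite('pics/b6.png',cv2.convertScaleAbs(i,alpha=1.6))
E
```

```text
[0.48699733 0.28301924 0.01860411] [-0.16268024  0.10217476 -0.27392973]
(np.float64(331.4402333797354), np.float64(169.31653205102583))
```

View pics/b6.png

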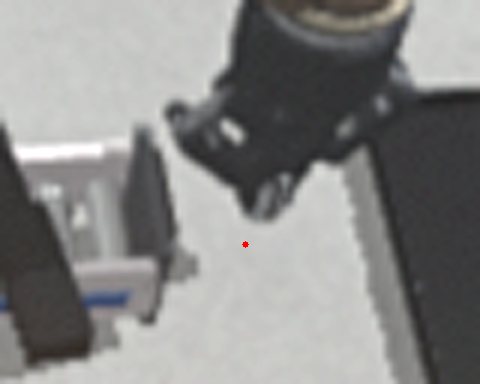

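Same offset, and no contact yet. I'll keep probing.

Emit:
drive_tool(moves=[[[0, 0, 0], [0, 0, 0.004], 0.0], [[0, 0, 0], [0, 0, 0], 0.0]])

```text
time: 7.18
eef_pos: [0.4868, 0.2829, 0.0143]
tcp_rot: [0.999, 0.043, -0.0, 0.0]
contact_force: [-0.1, 0.5, -0.2]
opening: -0.001
finger_force: 0.0
```

Emit:
drive_tool(moves=[[[0, 0, 0], [0, 0, 0.003], 0.0], [[0, 0, 0], [0, 0, 0], 0.0]])

```text
time: 7.42
eef_pos: [0.4869, 0.283, 0.0115]
tcp_rot: [0.999, 0.043, -0.0, 0.0]
contact_force: [0.1, -0.9, -0.1]
opening: -0.002
finger_force: 0.0
```

Emit:
drive_tool(moves=[[[0, 0, 0], [0, 0, 0.003], 0.0], [[0, 0, 0], [0, 0, 0], 0.0]])

```text
time: 7.68
eef_pos: [0.4869, 0.283, 0.0085]
tcp_rot: [0.999, 0.043, -0.0, 0.0]
contact_force: [0.6, 0.9, 0.9]
opening: 0.002
finger_force: 0.0
```

The tips would be 8.5 mm below the table by the stated geometry, yet there's no contact. That confirms the tool is offset. Continuing in small steps.

Emit:
drive_tool(moves=[[[0, 0, 0], [0, 0, 0.003], 0.0], [[0, 0, 0], [0, 0, 0], 0.0]])

```text
time: 7.92
eef_pos: [0.4869, 0.283, 0.0055]
tcp_rot: [0.999, 0.043, -0.0, 0.0]
contact_force: [-0.1, 0.2, 0.6]
opening: 0.003
finger_force: 0.0
```

Emit:
drive_tool(moves=[[[0, 0, 0], [0, 0, 0.002], 0.0], [[0, 0, 0], [0, 0, 0], 0.0]])

```text
time: 8.18
eef_pos: [0.487, 0.283, 0.0036]
tcp_rot: [0.999, 0.043, -0.0, 0.0]
contact_force: [0.5, 0.3, -0.4]
opening: 0.001
finger_force: 0.0
```

Emit:
drive_tool(moves=[[[0, 0, 0], [0, 0, 0.002], 0.0], [[0, 0, 0], [0, 0, 0], 0.0]])

```text
time: 8.43
eef_pos: [0.487, 0.283, 0.0016]
tcp_rot: [0.999, 0.043, -0.0, 0.0]
contact_force: [0.4, -0.2, -0.3]
opening: -0.001
finger_force: 0.0
```

Emit:
drive_tool(moves=[[[0, 0, 0], [0, 0, 0.002], 0.0], [[0, 0, 0], [0, 0, 0], 0.0]])

```text
time: 8.68
eef_pos: [0.487, 0.283, -0.0004]
tcp_rot: [0.999, 0.043, -0.0, 0.0]
contact_force: [-0.5, -0.3, -0.1]
opening: -0.0
finger_force: 0.0
```

Emit:
drive_tool(moves=[[[0, 0, 0], [0, 0, 0.002], 0.0], [[0, 0, 0], [0, 0, 0], 0.0]])

```text
time: 8.93
eef_pos: [0.487, 0.283, -0.0024]
tcp_rot: [0.999, 0.043, -0.0, 0.0]
contact_force: [0.5, -0.2, -0.4]
opening: -0.001
finger_force: 0.0
```

Emit:
drive_tool(moves=[[[0, 0, 0], [0, 0, 0.002], 0.0], [[0, 0, 0], [0, 0, 0], 0.0]])

```text
time: 9.18
eef_pos: [0.487, 0.283, -0.0044]
tcp_rot: [0.999, 0.043, -0.0, 0.0]
contact_force: [0.1, 0.2, -0.1]
opening: -0.001
finger_force: 0.0
```

Emit:
drive_tool(moves=[[[0, 0, 0], [0, 0, 0.002], 0.0], [[0, 0, 0], [0, 0, 0], 0.0]])

```text
time: 9.43
eef_pos: [0.487, 0.283, -0.0064]
tcp_rot: [0.999, 0.043, -0.0, 0.0]
contact_force: [0.2, -0.4, -0.5]
opening: -0.004
finger_force: 0.0
```

Emit:
drive_tool(moves=[[[0, 0, 0], [0, 0, 0.002], 0.0], [[0, 0, 0], [0, 0, 0], 0.0]])

```text
time: 9.68
eef_pos: [0.487, 0.283, -0.0084]
tcp_rot: [0.999, 0.043, -0.0, 0.0]
contact_force: [0.1, 0.6, 0.2]
opening: -0.0
finger_force: 0.0
```

```bash
python3 - <<'E'
from h import *
s=snap('scene')
st=ctrl.get_state();p=st['eef_pos'];print(p,st['contact_force'])
u=proj(s,[p[0],p[1],p[2]-.017]);print(u)
g=cv2.cvtColor(s['image'],cv2.COLOR_RGB2GRAY)
a,b=int(u[0])-10,int(u[1])-18
print('cols',a)
for v in range(b,b+26): print(v,*['%3d'%x for x in g[v,a:a+24]])
E
```

```text
[ 0.48708032  0.28302603 -0.00829694] [-0.09854205 -0.62925979  0.05142783]
(np.float64(330.0134686420949), np.float64(173.66721807689947))
cols 320
155  68  58  50  45  44  47  89 111  85  47  30  33  31  31  34  33  34  31  32  30  33  32  30  31
156  50  40  36  40  56  46  60 100 115  84  42  31  31  31  33  32  31  32  31  31  31  31  32  31
157  43  37  31  37  65  48  35  62 100  81  45  30  34  32  33  30  32  32  31  32  34  35  30  29
158  38  34  32  34  53  44  35  37  59  51  37  32  34  32  31  32  33  33  34  33  33  31  33  31
159  45  31  29  32  34  35  33  34  37  34  36  37  35  33  32  34  32  33  34  32  31  29  30  31
160  80  48  30  30  30  33  32  34  36  34  36  36  33  33  33  32  32  33  32  31  27  32  49  35
161 114  97  64  38  30  29  32  33  35  34  36  34  33  33  33  31  31  33  33  28  30  68 106  75
162 125 126 114  83  47  30  30  30  32  32  33  32  33  31  30  30  40  33  29  30  53 107 129 117
163 122 130 129 117  94  63  37  28  32  34  33  33  33  35  32  38  78  57  35  64 103 126 132 130
164 118 129 127 126 121 111  82  50  36  31  32  32
[... 948 characters left out ...]

174  84  84  83  81  79  84 106 109 110 122 126 126 125 124 122 122 123 124 123 123 125 126 126 124
175  83  83  83  83  84 106 123 124 124 125 125 125 125 124 122 121 121 120 120 123 124 125 126 125
176  82  83  85 106 113 124 125 123 124 125 124 125 124 123 123 122 122 120 121 124 124 124 126 127
177  86 106 113 124 127 126 123 122 125 126 124 124 125 122 122 123 124 123 124 125 124 124 125 126
178 111 123 127 128 127 124 124 123 126 125 123 123 124 123 120 122 123 125 125 125 123 122 123 125
179 124 125 126 126 125 123 124 125 125 124 121 121 123 122 122 122 123 123 122 123 121 121 123 125
180 125 125 124 125 123 123 125 127 125 123 121 122 124 123 122 123 123 123 123 121 121 123 124 125
```

The shadow now meets the tip at about (331,170), so contact is close. The ray there will give the true xy offset too.

Emit:
drive_tool(moves=[[[0, 0, 0], [0, 0, 0.0015], 0.0], [[0, 0, 0], [0, 0, 0], 0.0]])

```text
time: 9.98
eef_pos: [0.487, 0.283, -0.0098]
tcp_rot: [0.999, 0.043, -0.0, 0.0]
contact_force: [0.0, -0.2, 0.5]
opening: 0.004
finger_force: 0.0
```

Emit:
drive_tool(moves=[[[0, 0, 0], [0, 0, 0.0015], 0.0], [[0, 0, 0], [0, 0, 0], 0.0]])

```text
time: 10.22
eef_pos: [0.4871, 0.283, -0.0113]
tcp_rot: [0.999, 0.043, -0.0, 0.0]
contact_force: [-0.3, 0.2, -0.4]
opening: 0.003
finger_force: 0.0
```

```bash
python3 - <<'E'
from h import *
s=snap('scene')
st=ctrl.get_state();p=st['eef_pos'];print(p,st['contact_force'])
for z in (0,.003,.006):print(ray(s,332.3,169.7,z)-p,ray(s,331.5,169.5,z)-p)
E
```

```text
[ 0.48709948  0.2830423  -0.01126261] [-0.55450487 -0.01634146  0.84851955]
[0.00170625 0.00228374 0.01126261] [ 5.95061811e-04 -1.46794763e-05  1.12626147e-02]
[0.00352204 0.00123098 0.01426261] [ 0.002414   -0.00106092  0.01426261]
[0.00533783 0.00017822 0.01726261] [ 0.00423294 -0.00210716  0.01726261]
```

Emit:
drive_tool(moves=[[[0, 0, 0], [0, 0, 0.0015], 0.0], [[0, 0, 0], [0, 0, 0], 0.0]])

```text
time: 10.52
eef_pos: [0.4876, 0.2835, -0.0123]
tcp_rot: [0.999, 0.043, 0.001, -0.0]
contact_force: [0.4, 1.5, 0.1]
opening: -0.003
finger_force: 0.0
```

Emit:
drive_tool(moves=[[[0, 0, 0], [0, 0, 0.0015], 0.0], [[0, 0, 0], [0, 0, 0], 0.0]])

```text
time: 10.78
eef_pos: [0.4884, 0.284, -0.0131]
tcp_rot: [0.999, 0.044, 0.001, -0.001]
contact_force: [0.6, 3.9, 4.0]
opening: -0.004
finger_force: 0.0
```

Contact at reported z ≈ -0.012, so the true fingertips are at reported z + 12 mm, about 29 mm above the stated geometry, with xy within about 2 mm. I'll redo the brush grasp using that.

Emit:
drive_tool(moves=[[[0, 0, 0], [0, 0, -0.05], 0.0], [[0, 0, 0], [0, 0, -0.06], 0.06], [[0, 0, 0], [0, 0, -0.05], 0.06], [[0, 0, 0], [-0.004, 0.047, 0], 0.06], [[0, 0, 0], [-0.004, 0.047, 0], 0.06]])

```text
time: 11.4
eef_pos: [0.487, 0.1877, 0.1462]
tcp_rot: [0.999, 0.044, 0.0, 0.0]
contact_force: [0.7, 0.1, -0.8]
opening: 0.703
finger_force: 0.0
```

Emit:
drive_tool(moves=[[[0, 0, 0], [-0.004, 0.047, 0], 0.06], [[0, 0, 0], [0, 0, 0.03], 0.06], [[0, 0, 0], [0, 0, 0], 0.06], [[0, 0, 0], [0, 0, 0], 0.06]])

```text
time: 11.9
eef_pos: [0.4873, 0.1417, 0.116]
tcp_rot: [0.999, 0.044, -0.0, 0.0]
contact_force: [-0.6, -0.3, 1.0]
opening: 0.702
finger_force: 0.0
```

Descend 57 mm to z = 0.059 and close.

Emit:
drive_tool(moves=[[[0, 0, 0], [0.001, -0.001, 0.03], 0.06], [[0, 0, 0], [0, 0, 0.027], 0.06], [[0, 0, 0], [0, 0, 0], 0.06], [[0, 0, 0], [0, 0, 0], 0.01], [[0, 0, 0], [0, 0, 0], 0.01]])

```text
time: 12.52
eef_pos: [0.4897, 0.1429, 0.0606]
tcp_rot: [0.999, 0.044, 0.002, -0.0]
contact_force: [0.2, 0.5, -0.6]
opening: 0.286
finger_force: 0.0
```

Emit:
drive_tool(moves=[[[0, 0, 0], [0, 0, 0], 0.01], [[0, 0, 0], [0, 0, 0], 0.01]])

```text
time: 12.78
eef_pos: [0.4898, 0.1429, 0.0607]
tcp_rot: [0.999, 0.043, 0.002, -0.0]
contact_force: [-0.2, 0.8, 6.1]
opening: 0.248
finger_force: 40.3
```

Emit:
drive_tool(moves=[[[0, 0, 0], [0, 0, -0.03], 0.01], [[0, 0, 0], [0, 0, -0.05], 0.01], [[0, 0, 0.08], [0, 0, 0], 0.01], [[0, 0, 0.08], [0, 0, 0], 0.01], [[0, 0, 0], [0, 0, 0], 0.01]])

```text
time: 13.4
eef_pos: [0.488, 0.1425, 0.1386]
tcp_rot: [0.999, -0.036, -0.0, 0.0]
contact_force: [-0.8, -0.2, -1.4]
opening: 0.244
finger_force: 39.5
```

Emit:
drive_tool(moves=[[[0, 0, 0], [0.003, -0.054, 0], 0.01], [[0, 0, 0], [0.003, -0.054, 0], 0.01], [[0, 0, 0], [0.003, -0.054, 0], 0.01], [[0, 0, 0], [0.003, -0.054, 0], 0.01], [[0, 0, 0], [0.003, -0.054, 0], 0.01]])

```text
time: 14.02
eef_pos: [0.5229, 0.4124, 0.1381]
tcp_rot: [0.999, -0.036, -0.0, 0.0]
contact_force: [0.8, -0.4, 0.6]
opening: 0.243
finger_force: 39.6
```

Emit:
drive_tool(moves=[[[0, 0, 0], [0, 0, 0.04], 0.01], [[0, 0, 0], [0, 0, 0], 0.01], [[0, 0, 0], [0, 0, 0], 0.01]])

```text
time: 14.4
eef_pos: [0.5231, 0.4104, 0.0991]
tcp_rot: [0.999, -0.037, -0.0, 0.0]
contact_force: [0.1, -0.3, -1.2]
opening: 0.246
finger_force: 39.7
```

```bash
python3 - <<'E'
from h import *
s=snap('scene');c=snap('top')
st=ctrl.get_state();print(st['eef_pos'],st['finger_force'],st['opening'])
a=s['image'][105:225,330:430];b=c['image'][160:280,60:160]
cv2.imwrite('pics/b7.png',cv2.convertScaleAbs(cv2.resize(np.hstack([a,b])[:,:,::-1],None,fx=4,fy=4,interpolation=cv2.INTER_CUBIC),alpha=1.8))
E
```

```text
[0.52416211 0.41069733 0.10076417] 39.68289077281952 0.24322565212995476
```

View pics/b7.png

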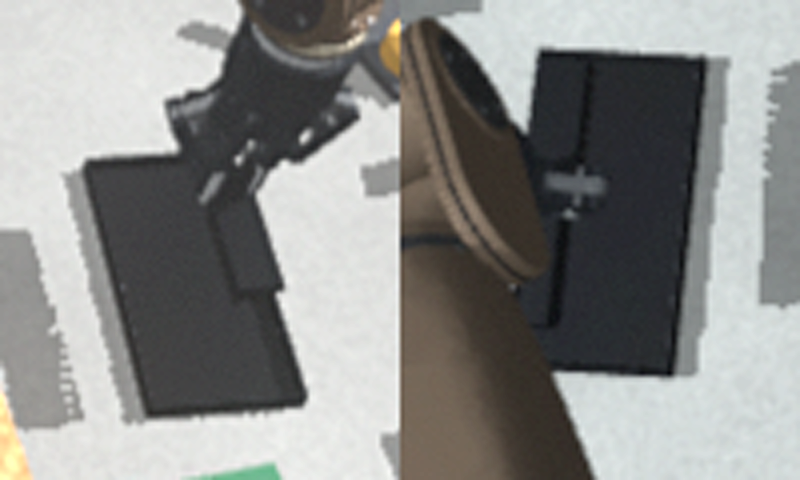

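The brush is held level over the tray (top view: head at right-centre, aligned with the tray's long side). Lowering it.

Emit:
drive_tool(moves=[[[0, 0, 0], [0.001, 0, 0.05], 0.01], [[0, 0, 0], [0, 0, 0.035], 0.01], [[0, 0, 0], [0, 0, 0.015], 0.01], [[0, 0, 0], [0, 0, 0], 0.01], [[0, 0, 0], [0, 0, 0.004], 0.01]])

```text
time: 15.12
eef_pos: [0.5261, 0.4118, -0.0024]
tcp_rot: [0.999, -0.037, 0.002, -0.001]
contact_force: [-0.2, 0.3, 0.2]
opening: 0.245
finger_force: 39.7
```

Emit:
drive_tool(moves=[[[0, 0, 0], [0, 0, 0.001], 0.01], [[0, 0, 0], [0, 0, 0], 0.01]])

```text
time: 15.38
eef_pos: [0.5246, 0.4111, -0.0052]
tcp_rot: [0.999, -0.037, 0.001, -0.0]
contact_force: [-0.1, 0.9, 0.3]
opening: 0.248
finger_force: 39.7
```

Emit:
drive_tool(moves=[[[0, 0, 0], [0, 0, 0], 0.045], [[0, 0, 0], [0, 0, 0], 0.045], [[0, 0, 0], [0, 0, 0], 0.045], [[0, 0, 0], [0, 0, -0.03], 0.045], [[0, 0, 0], [0, 0, -0.06], 0.045]])

```text
time: 16.0
eef_pos: [0.5216, 0.4093, 0.0809]
tcp_rot: [0.999, -0.037, -0.003, 0.002]
contact_force: [0.1, -0.1, -0.4]
opening: 0.528
finger_force: 0.0
```

Emit:
drive_tool(moves=[[[0, 0, -0.174], [0, 0, -0.04], 0.08], [[0, 0, -0.174], [0, 0, -0.03], 0.08], [[0, 0, -0.174], [0, 0, 0], 0.08], [[0, 0, -0.174], [0, 0, 0], 0.08], [[0, 0, -0.174], [0, 0, 0], 0.08]])

```text
time: 16.62
eef_pos: [0.524, 0.4107, 0.1539]
tcp_rot: [0.921, 0.391, 0.0, -0.0]
contact_force: [0.5, 0.8, -0.3]
opening: 0.936
finger_force: 0.0
```

Emit:
drive_tool(moves=[[[0, 0, -0.174], [0, 0, 0], 0.08], [[0, 0, -0.174], [0, 0, 0], 0.08], [[0, 0, -0.174], [0, 0, 0], 0.08], [[0, 0, -0.174], [0, 0, 0], 0.08], [[0, 0, 0], [0, 0, 0], 0.08]])

```text
time: 17.25
eef_pos: [0.524, 0.4107, 0.1538]
tcp_rot: [0.735, 0.678, -0.0, -0.0]
contact_force: [0.3, 0.6, 0.5]
opening: 0.94
finger_force: 0.0
```

```bash
cat >> h.py <<'E'
D=np.array([.0759,.9971]);S=np.array([.4975,.211])
def cartons():
    c=snap('top');hsv=cv2.cvtColor(c['image'],cv2.COLOR_RGB2HSV)
    white=cv2.inRange(hsv,(0,0,150),(179,60,255))
    m=cv2.inRange(hsv,(5,70,70),(14,255,255));m[:, :170]=0;m[:,390:]=0;m[:195]=0;m[250:]=0
    return c,m
def st():
    s=ctrl.get_state();r=Ro.from_quat(s['tcp_rot']).as_matrix();yaw=np.arctan2(r[1,0],r[0,0]);print('pose',np.round(s['eef_pos'],4),'yaw',round(yaw,4),'open',round(s['opening'],3),'F',np.round(s['contact_force'],1),'t',s['time'],'q6',round(s['qpos'][5],2))
    return s,r
def to(x,y,z,yaw=None):
    s,r=st();d=r.T@(np.array([x,y,z])-s['eef_pos']);print('tool delta',np.round(d*1000,1))
E
python3 - <<'E'
from h import *
s=snap('scene','s8.png');c=snap('top','t8.png')
st();to(.480,.004,.14)
a=s['image'][110:230,120:420]
cv2.imwrite('pics/b8.png',cv2.resize(np.vstack([a,c['image'][150:270,90:390]])[:,:,::-1],None,fx=2.5,fy=2.5,interpolation=cv2.INTER_CUBIC))
E
```

```text
pose [0.524  0.4107 0.1538] yaw 1.4901 open 0.937 F [ 0.1  0.3 -0.3] t 17.35 q6 0.59
pose [0.524  0.4107 0.1538] yaw 1.4901 open 0.937 F [ 0.1  0.3 -0.3] t 17.35 q6 0.59
tool delta [-409.   -11.1   13.8]
```

View pics/b8.png

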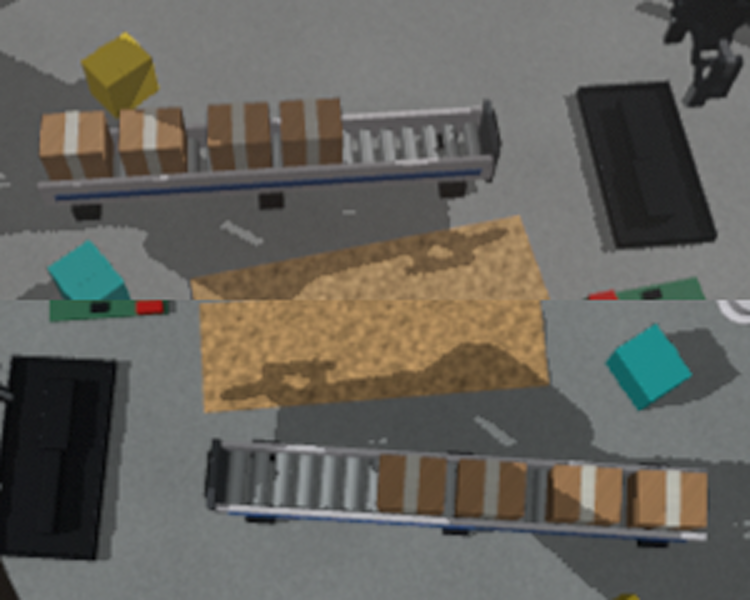

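The brush lies flat in the tray and the four cartons are undisturbed (top crop u = 378–446, 458–525, 550–618 and 632–706). Moving to carton A.

Emit:
drive_tool(moves=[[[0, 0, 0], [-0.0585, -0.0017, 0], 0.08], [[0, 0, 0], [-0.0585, -0.0017, 0], 0.08], [[0, 0, 0], [-0.0585, -0.0017, 0], 0.08], [[0, 0, 0], [-0.0585, -0.0017, 0], 0.08], [[0, 0, 0], [-0.0585, -0.0017, 0], 0.08]])

```text
time: 17.98
eef_pos: [0.4925, 0.1181, 0.1542]
tcp_rot: [0.735, 0.678, 0.0, 0.0]
contact_force: [0.2, 0.2, 0.8]
opening: 0.935
finger_force: 0.0
```

Emit:
drive_tool(moves=[[[0, 0, 0], [-0.0585, -0.0017, 0], 0.08], [[0, 0, 0], [-0.0585, -0.0017, 0], 0.08], [[0, 0, 0], [0, 0, 0.01], 0.08], [[0, 0, 0], [0, 0, 0], 0.08], [[0, 0, 0], [0, 0, 0], 0.08]])

```text
time: 18.6
eef_pos: [0.4803, 0.0046, 0.1437]
tcp_rot: [0.734, 0.679, -0.0, -0.0]
contact_force: [-0.4, -0.9, 0.9]
opening: 0.935
finger_force: 0.0
```

```bash
python3 - <<'E'
from h import *
to(.479,.0036,.066)
E
```

```text
pose [0.4803 0.0046 0.1437] yaw 1.4941 open 0.935 F [-0.4 -0.9  0.9] t 18.6 q6 -0.13
tool delta [-1.1 -1.2 77.7]
```

Emit:
drive_tool(moves=[[[0, 0, 0], [-0.001, -0.001, 0.04], 0.08], [[0, 0, 0], [0, 0, 0.028], 0.08], [[0, 0, 0], [0, 0, 0.01], 0.08], [[0, 0, 0], [0, 0, 0], 0.08], [[0, 0, 0], [0, 0, 0], 0.04]], grip_force=30)

```text
time: 19.23
eef_pos: [0.4804, 0.0027, 0.0672]
tcp_rot: [0.734, 0.679, 0.001, 0.001]
contact_force: [0.1, 0.2, 0.4]
opening: 0.747
finger_force: 0.0
```

Emit:
drive_tool(moves=[[[0, 0, 0], [0, 0, 0], 0.04], [[0, 0, 0], [0, 0, 0], 0.04], [[0, 0, 0], [0, 0, 0], 0.04]])

```text
time: 19.6
eef_pos: [0.4806, 0.0022, 0.0674]
tcp_rot: [0.734, 0.679, 0.001, 0.001]
contact_force: [0.7, 0.4, 5.8]
opening: 0.654
finger_force: 34.9
```

Emit:
drive_tool(moves=[[[0, 0, 0], [0.015, 0, 0], 0.04], [[0, 0, 0], [0.03, 0, 0], 0.04], [[0, 0, 0], [0.04, 0, 0], 0.04], [[0, 0, 0], [0.04, 0, 0], 0.04], [[0, 0, 0], [0.025, 0, 0], 0.04]])

```text
time: 20.23
eef_pos: [0.4927, 0.1533, 0.0675]
tcp_rot: [0.734, 0.679, 0.002, 0.002]
contact_force: [1.8, -1.3, 4.8]
opening: 0.656
finger_force: 35.0
```

Emit:
drive_tool(moves=[[[0, 0, 0], [0.01, 0, 0], 0.04], [[0, 0, 0], [0.005, 0, 0], 0.04], [[0, 0, 0], [0, 0, 0], 0.04], [[0, 0, 0], [0, 0, 0], 0.04]])

```text
time: 20.72
eef_pos: [0.4938, 0.1668, 0.0675]
tcp_rot: [0.734, 0.679, 0.002, 0.001]
contact_force: [0.4, 0.3, 6.0]
opening: 0.653
finger_force: 35.1
```

```bash
python3 - <<'E'
from h import *
st();c=snap('top');s=snap('scene')
# scene: brown pixels of front carton; find right end on top face row
for k,n in((s,'scene'),):
    h=cv2.cvtColor(k['image'],cv2.COLOR_RGB2HSV);m=cv2.inRange(h,(5,60,40),(16,255,255))
    u,v=proj(k,[.495,.176,.085]);print(u,v)
    for vv in range(int(v)-12,int(v)+22,3):
        x=np.where(m[vv,250:340])[0]+250;print(vv,x.min() if len(x) else None,x.max() if len(x) else None)
    print('stop face bottom/ top mat side',proj(k,[.535,.2085,.085]),proj(k,[.4975,.211,.05]))
E
```

```text
pose [0.4938 0.1668 0.0675] yaw 1.4929 open 0.653 F [0.4 0.3 6. ] t 20.725 q6 0.21
301.9898134731211 160.34199283481502
148 289 312
151 289 313
154 288 314
157 287 314
160 287 315
163 287 314
166 288 313
169 288 313
172 289 297
175 None None
178 None None
181 None None
stop face bottom/ top mat side (np.float64(316.0481795812109), np.float64(170.26453243424592)) (np.float64(312.1515336443194), np.float64(166.15783573491188))
```

Emit:
drive_tool(moves=[[[0, 0, 0], [0.003, 0, 0], 0.04], [[0, 0, 0], [0, 0, 0], 0.04]])

```text
time: 21.08
eef_pos: [0.494, 0.1697, 0.0675]
tcp_rot: [0.734, 0.679, 0.001, 0.001]
contact_force: [1.1, 0.3, 6.5]
opening: 0.653
finger_force: 35.1
```

Emit:
drive_tool(moves=[[[0, 0, 0], [0.002, 0, 0], 0.04], [[0, 0, 0], [0, 0, 0], 0.04]])

```text
time: 21.32
eef_pos: [0.4942, 0.1716, 0.0675]
tcp_rot: [0.734, 0.679, 0.001, 0.001]
contact_force: [1.2, -1.0, 7.6]
opening: 0.652
finger_force: 35.1
```

Emit:
drive_tool(moves=[[[0, 0, 0], [0.002, 0, 0], 0.04], [[0, 0, 0], [0, 0, 0], 0.04]])

```text
time: 21.58
eef_pos: [0.4943, 0.1736, 0.0675]
tcp_rot: [0.734, 0.679, 0.001, 0.001]
contact_force: [1.4, -0.4, 6.6]
opening: 0.652
finger_force: 35.1
```

Emit:
drive_tool(moves=[[[0, 0, 0], [0.002, 0, 0], 0.04], [[0, 0, 0], [0, 0, 0], 0.04]])

```text
time: 21.82
eef_pos: [0.4945, 0.1756, 0.0675]
tcp_rot: [0.734, 0.679, 0.001, 0.001]
contact_force: [1.3, 0.5, 6.4]
opening: 0.655
finger_force: 35.1
```

Emit:
drive_tool(moves=[[[0, 0, 0], [0.002, 0, 0], 0.04], [[0, 0, 0], [0, 0, 0], 0.04]])

```text
time: 22.08
eef_pos: [0.4945, 0.1759, 0.0675]
tcp_rot: [0.734, 0.679, -0.0, 0.002]
contact_force: [-1.1, -6.2, 8.2]
opening: 0.648
finger_force: 35.2
```

Carton A is against the stop (6 N reaction). Lift straight up, then move over the mat.

Emit:
drive_tool(moves=[[[0, 0, 0], [-0.001, 0, -0.01], 0.04], [[0, 0, 0], [0, 0, -0.03], 0.04], [[0, 0, 0], [0, 0, -0.04], 0.04], [[0, 0, 0], [0, 0, 0], 0.04]])

```text
time: 22.58
eef_pos: [0.4945, 0.1772, 0.1488]
tcp_rot: [0.734, 0.679, 0.002, 0.001]
contact_force: [0.4, 0.4, -3.0]
opening: 0.653
finger_force: 36.0
```

Emit:
drive_tool(moves=[[[0, 0, 0], [0.003, 0.025, 0], 0.04], [[0, 0, 0], [0.008, 0.051, 0], 0.04], [[0, 0, 0], [0.008, 0.051, 0], 0.04], [[0, 0, 0], [0.005, 0.025, 0], 0.04], [[0, 0, 0], [0, 0, 0], 0.04]])

```text
time: 23.2
eef_pos: [0.6458, 0.1886, 0.1426]
tcp_rot: [0.734, 0.679, -0.002, -0.002]
contact_force: [-0.2, 0.2, -2.6]
opening: 0.649
finger_force: 35.9
```

Emit:
drive_tool(moves=[[[0, 0, 0], [0, 0, 0.04], 0.04], [[0, 0, 0], [0, 0, 0.04], 0.04], [[0, 0, 0], [0, 0, 0.02], 0.04], [[0, 0, 0], [0, 0, 0.01], 0.04], [[0, 0, 0], [0, 0, 0], 0.04]])

```text
time: 23.82
eef_pos: [0.6461, 0.1891, 0.0359]
tcp_rot: [0.734, 0.679, -0.0, -0.0]
contact_force: [-0.5, 0.2, -2.4]
opening: 0.651
finger_force: 35.9
```

```bash
python3 - <<'E'
from h import *
to(.648,.188,.0205)
E
```

```text
pose [0.6461 0.1891 0.0359] yaw 1.4929 open 0.651 F [-0.5  0.2 -2.4] t 23.825 q6 0.21
tool delta [-0.9  2.  15.4]
```

Emit:
drive_tool(moves=[[[0, 0, 0], [0, 0, 0.008], 0.04], [[0, 0, 0], [0, 0, 0.004], 0.04], [[0, 0, 0], [0, 0, 0], 0.04]])

```text
time: 24.2
eef_pos: [0.6461, 0.189, 0.0238]
tcp_rot: [0.734, 0.679, -0.0, -0.0]
contact_force: [0.0, 0.6, -1.8]
opening: 0.653
finger_force: 35.9
```

Emit:
drive_tool(moves=[[[0, 0, 0], [0, 0, 0.002], 0.04], [[0, 0, 0], [0, 0, 0], 0.04]])

```text
time: 24.45
eef_pos: [0.6463, 0.189, 0.0218]
tcp_rot: [0.734, 0.679, -0.0, -0.0]
contact_force: [-0.1, 1.1, -2.2]
opening: 0.648
finger_force: 35.9
```

Emit:
drive_tool(moves=[[[0, 0, 0], [0, 0, 0.0015], 0.04], [[0, 0, 0], [0, 0, 0], 0.04]])

```text
time: 24.7
eef_pos: [0.6466, 0.1891, 0.0208]
tcp_rot: [0.734, 0.679, 0.0, 0.0]
contact_force: [0.6, 0.7, -0.4]
opening: 0.653
finger_force: 36.0
```

Emit:
drive_tool(moves=[[[0, 0, 0], [0, 0, 0.0005], 0.075], [[0, 0, 0], [0, 0, 0], 0.075], [[0, 0, 0], [0, 0, 0], 0.075], [[0, 0, 0], [0, 0, -0.03], 0.08], [[0, 0, 0], [0, 0, -0.05], 0.08]])

```text
time: 25.32
eef_pos: [0.6443, 0.1887, 0.0979]
tcp_rot: [0.734, 0.679, -0.002, -0.002]
contact_force: [0.2, 0.7, 1.4]
opening: 0.935
finger_force: 0.0
```

Emit:
drive_tool(moves=[[[0, 0, 0], [0, 0, -0.05], 0.08], [[0, 0, 0], [0, 0, 0], 0.08]])

```text
time: 25.58
eef_pos: [0.65, 0.1896, 0.1569]
tcp_rot: [0.734, 0.679, 0.005, 0.003]
contact_force: [-0.3, -0.6, 0.0]
opening: 0.939
finger_force: 0.0
```

```bash
cat >> h.py <<'E'
def find(show=True):
    # brown+white-tape mask over the track in the top view; column runs along the track at carton-top height
    c=snap('top');h=cv2.cvtColor(c['image'],cv2.COLOR_RGB2HSV)
    br=cv2.inRange(h,(5,60,60),(16,255,255));
    br=cv2.morphologyEx(br,cv2.MORPH_CLOSE,np.ones((1,13)))
    n,l,s,ce=cv2.connectedComponentsWithStats(br)
    for i in range(1,n):
        if s[i,4]>200 and 160<s[i,1]<250 and s[i,0]>150:
            p=ray(c,s[i,0]+(s[i,2]-1)/2,s[i,1]+(s[i,3]-1)/2,.12);print('blob',s[i],'world@.12',np.round(p[:2]*1000,1))
    return c
E
python3 - <<'E'
from h import *
st();find()
s=snap('scene');h=cv2.cvtColor(s['image'],cv2.COLOR_RGB2HSV);br=cv2.morphologyEx(cv2.inRange(h,(5,60,50),(16,255,255)),cv2.MORPH_CLOSE,np.ones((1,7)))
n,l,q,ce=cv2.connectedComponentsWithStats(br)
for i in range(1,n):
    if q[i,4]>200 and 100<q[i,1]<280:print(q[i])
E
```

```text
pose [0.65   0.1896 0.1569] yaw 1.4929 open 0.939 F [-0.3 -0.6  0. ] t 25.575 q6 0.21
blob [ 272  214   85   28 1936] world@.12 [ 466.4 -149.4]
[329 108  34  14 230]
[ 150  151   79   30 2008]
[ 273  197   64   38 1405]
[ 198  217   65   46 1308]
[  0 256  17  14 210]
```

```bash
cat >> h.py <<'E'
def strip(names=('top',),z=.12):
    for n in names:
        c=snap(n);h=cv2.cvtColor(c['image'],cv2.COLOR_RGB2HSV)
        print(n,'y from +200 down, 4mm/char')
        for off in(-20,0,20):
            o=''
            for y in np.arange(.2,-.32,-.004):
                x=.4813+.0759*y+off/1000;u,v=proj(c,[x,y,z]);
                H,Sa,V=[int(a) for a in h[int(round(v)),int(round(u))]]
                o+='B' if Sa>75 and 3<H<17 else ('W' if Sa<45 and V>90 else '.')
            print('%4d'%off,o)
E
python3 - <<'E'
from h import *
strip(('top','scene'))
E
```

```text
top y from +200 down, 4mm/char
 -20 .........WWW.WWWWW.WWWWW.WWWWW..WWWW.WWWWW..WWWW..WWWW.WWWWWWBBBBBBBWWWBBBBBBBBBBBBBBB.WWWBBBBBBBBBBBBBBWWWWBBBBBB.....WW.........
   0 .........WWW..WWWW..WWWW..WWWW..WWWW..WWWWW.WWWW..WWWWW.WWWW.BBBBBBBWWWWBBBBBBBBBBBBBBBWWWWBBBBBBBBBBBBB.WWWBBBBBBB....WW.........
  20 ..........WW..WWWWW.WWWWW.WWWW..WWWW..WWWWW..WWWW.WWWWW.WWWWWBBBBBBBBWWWBBBBBBBBBBBBBBB.WWWBBBBBBBBBBBBBBWWW.BBBBBB....WWW........
scene y from +200 down, 4mm/char
 -20 WWWWWWWWWWWWWWWWWWWWWWWWWWWWWWWWWWWWWWWWWWWWWWWWWWWWWWWWWWWW.BBBBBBWWW.BBBBBBB.BBBBBB.WWWWBBBBBBBBBBBBB.WWWBBBBBB.WWWW..W.WWWWWWWW
   0 WWWWWWWWWWWWWWWWWWWWWWWWWWWWWWWWWWWWWWWWWWWWWWWWWWWWWWWWWWWWWBBBBBBBWWWBBBBBBB.BBBBBBBWWWWBBBBBBBBBBBBBBWWWBBBBBB.WWWWWWWWWWWWWWWW
  20 ....WWWW..WWWWWWWWWWWWWWWWWWWWWWWWWWWWWWWWWWWWWWWWWWWWWW.WWW.BBBBBBBWWWWBBBBBBBBBBBBBB.WWWBBBBBBBBBBBBBB.WW.BBBBBB.W.WWWWWWWWWWWWW
```

Carton B is at y≈-78 as before. C and D have shifted forward (tapes at about -156 and -233), which is the announced knock, and are now bunched behind B. Going to B.

```bash
python3 - <<'E'
from h import *
to(.474,-.0785,.150)
E
```

```text
pose [0.645  0.1889 0.1477] yaw 1.4927 open 0.938 F [-0.8 -0.6 -0.6] t 25.775 q6 0.21
tool delta [-279.9 -149.7   -1.5]
```

Emit:
drive_tool(moves=[[[0, 0, 0], [-0.0467, -0.025, -0.002], 0.08], [[0, 0, 0], [-0.0467, -0.025, 0], 0.08], [[0, 0, 0], [-0.0467, -0.025, 0], 0.08], [[0, 0, 0], [-0.0467, -0.025, 0], 0.08], [[0, 0, 0], [-0.0467, -0.025, 0], 0.08]])

```text
time: 26.4
eef_pos: [0.5012, -0.0349, 0.1498]
tcp_rot: [0.734, 0.679, -0.001, -0.002]
contact_force: [0.5, -0.3, 0.8]
opening: 0.934
finger_force: 0.0
```

Emit:
drive_tool(moves=[[[0, 0, 0], [-0.0467, -0.025, 0], 0.08], [[0, 0, 0], [0, 0, 0], 0.08], [[0, 0, 0], [0, 0, 0], 0.08]])

```text
time: 26.78
eef_pos: [0.4743, -0.0783, 0.1506]
tcp_rot: [0.734, 0.679, -0.0, -0.001]
contact_force: [0.5, -0.7, 0.6]
opening: 0.938
finger_force: 0.0
```

```bash
python3 - <<'E'
from h import *
to(.474,-.0785,.066);strip(('scene',))
E
```

```text
pose [ 0.4743 -0.0783  0.1506] yaw 1.492 open 0.938 F [ 0.5 -0.7  0.6] t 26.775 q6 -0.3
tool delta [-0.3 -0.1 84.6]
scene y from +200 down, 4mm/char
 -20 WWWWWWWWWWWWWWWWWWWWWWWWWWWWWWWWWWWWWWWWWWWWWWWWWWWWWWWWWWWW.BBBBBBB......BBBB.BBBBBB.WWWWBBBBBBBBBBBBB.WWWBBBBBBB........WWWWWWWW
   0 WWWWWWWWWWWWWWWWWWWWWWWWWWWWWWWWWWWWWWWWWWWWWWWWWWWWWWWWWWWWWBBBBBBB......BBBB.BBBBBBBWWWWBBBBBBBBBBBBBBWWWBBBBBB.WWWWWWWWWWWWWWWW
  20 ....WW....WWW..WWW....WWW...WW....WWW..WWW...WWWW....W...WWW.BBBBBBBWWWWBBBBBBBBBBBBBB.WWWBBBBBBBBBBBBBB.WW.BBBBBB...WWW..WWWWWWWW
```

Emit:
drive_tool(moves=[[[0, 0, 0], [0, 0, 0.045], 0.08], [[0, 0, 0], [0, 0, 0.03], 0.08], [[0, 0, 0], [0, 0, 0.01], 0.08], [[0, 0, 0], [0, 0, 0], 0.08], [[0, 0, 0], [0, 0, 0], 0.04]])

```text
time: 27.45
eef_pos: [0.4762, -0.0787, 0.0682]
tcp_rot: [0.734, 0.679, 0.001, 0.001]
contact_force: [-0.9, 0.0, 0.2]
opening: 0.748
finger_force: 0.0
```

Emit:
drive_tool(moves=[[[0, 0, 0], [0, 0, 0], 0.04], [[0, 0, 0], [0, 0, 0], 0.04], [[0, 0, 0], [0, 0, 0], 0.04]])

```text
time: 27.82
eef_pos: [0.4762, -0.0791, 0.0684]
tcp_rot: [0.734, 0.679, 0.001, 0.001]
contact_force: [0.4, 0.5, 6.4]
opening: 0.651
finger_force: 33.0
```

Emit:
drive_tool(moves=[[[0, 0, 0], [0.015, 0, 0], 0.04], [[0, 0, 0], [0.04, 0, 0], 0.04], [[0, 0, 0], [0.05, 0, 0], 0.04], [[0, 0, 0], [0.05, 0, 0], 0.04], [[0, 0, 0], [0.045, 0, 0], 0.04]])

```text
time: 28.45
eef_pos: [0.4922, 0.1221, 0.0685]
tcp_rot: [0.734, 0.679, 0.001, 0.002]
contact_force: [3.0, -0.4, 3.2]
opening: 0.649
finger_force: 32.9
```

Emit:
drive_tool(moves=[[[0, 0, 0], [0.03, 0, 0], 0.04], [[0, 0, 0], [0.012, 0, 0], 0.04], [[0, 0, 0], [0.005, 0, 0], 0.04], [[0, 0, 0], [0, 0, 0], 0.04], [[0, 0, 0], [0, 0, 0], 0.04]])

```text
time: 29.08
eef_pos: [0.4957, 0.1675, 0.0684]
tcp_rot: [0.734, 0.679, 0.001, 0.001]
contact_force: [1.3, -0.2, 7.7]
opening: 0.652
finger_force: 33.2
```

Emit:
drive_tool(moves=[[[0, 0, 0], [0.003, 0, 0], 0.04], [[0, 0, 0], [0.002, 0, 0], 0.04], [[0, 0, 0], [0, 0, 0], 0.04]])

```text
time: 29.45
eef_pos: [0.4961, 0.1723, 0.0684]
tcp_rot: [0.734, 0.679, 0.001, 0.001]
contact_force: [0.8, 0.1, 6.2]
opening: 0.652
finger_force: 33.2
```

Emit:
drive_tool(moves=[[[0, 0, 0], [0.002, 0, 0], 0.04], [[0, 0, 0], [0, 0, 0], 0.04]])

```text
time: 29.7
eef_pos: [0.4962, 0.1743, 0.0684]
tcp_rot: [0.734, 0.679, 0.001, 0.001]
contact_force: [0.8, 0.0, 6.6]
opening: 0.653
finger_force: 33.2
```

Emit:
drive_tool(moves=[[[0, 0, 0], [0.002, 0, 0], 0.04], [[0, 0, 0], [0, 0, 0], 0.04]])

```text
time: 29.95
eef_pos: [0.4964, 0.1763, 0.0684]
tcp_rot: [0.734, 0.679, 0.001, 0.001]
contact_force: [0.9, -0.7, 7.4]
opening: 0.651
finger_force: 33.2
```

Emit:
drive_tool(moves=[[[0, 0, 0], [0.0015, 0, 0], 0.04], [[0, 0, 0], [0, 0, 0], 0.04]])

```text
time: 30.2
eef_pos: [0.4964, 0.1765, 0.0684]
tcp_rot: [0.734, 0.679, 0.0, 0.002]
contact_force: [-0.3, -5.0, 8.6]
opening: 0.652
finger_force: 33.3
```

Emit:
drive_tool(moves=[[[0, 0, 0], [-0.001, 0, -0.01], 0.04], [[0, 0, 0], [0, 0, -0.03], 0.04], [[0, 0, 0], [0, 0, -0.04], 0.04], [[0, 0, 0], [0, 0, 0], 0.04]])

```text
time: 30.7
eef_pos: [0.4965, 0.1773, 0.1497]
tcp_rot: [0.734, 0.679, 0.002, 0.001]
contact_force: [-0.1, 0.7, -3.0]
opening: 0.65
finger_force: 35.9
```

Emit:
drive_tool(moves=[[[0, 0, 0], [-0.009, 0.02, 0], 0.04], [[0, 0, 0], [-0.0195, 0.045, 0], 0.04], [[0, 0, 0], [-0.0195, 0.045, 0], 0.04], [[0, 0, 0], [-0.015, 0.035, 0], 0.04], [[0, 0, 0], [-0.007, 0.0177, 0], 0.04]])

```text
time: 31.32
eef_pos: [0.6525, 0.0923, 0.1433]
tcp_rot: [0.735, 0.678, -0.002, -0.001]
contact_force: [-0.3, 0.8, -3.7]
opening: 0.65
finger_force: 35.8
```

Emit:
drive_tool(moves=[[[0, 0, 0], [0, 0, 0.03], 0.04], [[0, 0, 0], [0, 0, 0.045], 0.04], [[0, 0, 0], [0, 0, 0.03], 0.04], [[0, 0, 0], [0, 0, 0.008], 0.04], [[0, 0, 0], [0, 0, 0], 0.04]])

```text
time: 31.95
eef_pos: [0.6511, 0.0941, 0.0323]
tcp_rot: [0.734, 0.679, -0.001, -0.001]
contact_force: [1.3, 0.3, -3.0]
opening: 0.651
finger_force: 35.7
```

```bash
python3 - <<'E'
from h import *
to(.653,.093,.0215)
E
```

```text
pose [0.6511 0.0941 0.0323] yaw 1.4924 open 0.651 F [ 1.3  0.3 -3. ] t 31.95 q6 0.07
tool delta [-1.   2.  10.8]
```

Emit:
drive_tool(moves=[[[0, 0, 0], [0, 0, 0.006], 0.04], [[0, 0, 0], [0, 0, 0.003], 0.04], [[0, 0, 0], [0, 0, 0], 0.04]])

```text
time: 32.33
eef_pos: [0.6518, 0.0947, 0.0253]
tcp_rot: [0.734, 0.679, 0.0, 0.0]
contact_force: [0.4, 0.2, -2.2]
opening: 0.65
finger_force: 35.7
```

Emit:
drive_tool(moves=[[[0, 0, 0], [0, 0, 0.0015], 0.04], [[0, 0, 0], [0, 0, 0], 0.04]])

```text
time: 32.58
eef_pos: [0.6516, 0.0947, 0.0235]
tcp_rot: [0.734, 0.679, 0.0, 0.0]
contact_force: [0.3, -0.5, -3.1]
opening: 0.649
finger_force: 35.7
```

Emit:
drive_tool(moves=[[[0, 0, 0], [0, 0, 0.001], 0.04], [[0, 0, 0], [0, 0, 0], 0.04]])

```text
time: 32.83
eef_pos: [0.6515, 0.0947, 0.0222]
tcp_rot: [0.734, 0.679, -0.0, -0.0]
contact_force: [0.1, -0.3, -2.4]
opening: 0.652
finger_force: 35.7
```

Emit:
drive_tool(moves=[[[0, 0, 0], [0, 0, 0.0015], 0.04], [[0, 0, 0], [0, 0, 0], 0.04]])

```text
time: 33.08
eef_pos: [0.6519, 0.0947, 0.0216]
tcp_rot: [0.734, 0.679, 0.0, 0.0]
contact_force: [-1.0, 0.2, 2.0]
opening: 0.655
finger_force: 36.3
```

Emit:
drive_tool(moves=[[[0, 0, 0], [0, 0, 0.0005], 0.075], [[0, 0, 0], [0, 0, 0], 0.075], [[0, 0, 0], [0, 0, 0], 0.075], [[0, 0, 0], [0, 0, -0.03], 0.08], [[0, 0, 0], [0, 0, -0.05], 0.08]])

```text
time: 33.7
eef_pos: [0.6497, 0.0946, 0.0983]
tcp_rot: [0.734, 0.679, -0.002, -0.002]
contact_force: [0.7, 0.1, -0.2]
opening: 0.936
finger_force: 0.0
```

Emit:
drive_tool(moves=[[[0, 0, 0], [0, 0, -0.048], 0.08], [[0, 0, 0], [0, 0, 0], 0.08]])

```text
time: 33.95
eef_pos: [0.6552, 0.0947, 0.1548]
tcp_rot: [0.734, 0.679, 0.004, 0.004]
contact_force: [-0.1, 0.7, -0.4]
opening: 0.938
finger_force: 0.0
```

```bash
python3 - <<'E'
from h import *
strip(('top','scene'));to(.467,-.15,.15)
E
```

```text
top y from +200 down, 4mm/char
 -20 .................................WWW.WWWWW..WWWW..WWWW.WWWWWW.WWWW..WWWWW.WWWWBBBBBBBB.WWWBBBBBBBBBBBBBBWWWWBBBBBB.....WW........W
   0 .................................WWW..WWWWW.WWWW..WWWWW.WWWWW.WWWWW.WWWWW.WWWWWBBBBBBBBWWWWBBBBBBBBBBBBB.WWWBBBBBBB....WW.........
  20 ................................WWWWW.WWWWW..WWWW.WWWWW.WWWWW..WWWW..WWWW..WWWWBBBBBBBB.WWWBBBBBBBBBBBBB.WWW.BBBBBB....WWW........
scene y from +200 down, 4mm/char
 -20 ............................WWWWWWWWWWWWWWWWWWWWWWWWWWWWWWWWWWWWWWWWWWWWWWWWWW.BBBBBB.WWWWBBBBBBBBBBBBB.WWWBBBBBBBWWW..WW.WWWWWWWW
   0 ............................WWWWWWWWWWWWWWWWWWWWWWWWWWWWWWWWWWWWWWWWWWWWWWWWWWWBBBBBBBWWWWBBBBBBBBBBBBBBWWWBBBBBBBWWWWWWWWWWWWWWWW
  20 ....................W.....WWWWWWWWWWWWWWWWWWWWWWWWW.WWWW.WWWWWW.WWWWWWWWWW..WWWBBBBBBB.WWWBBBBBBBBBBBBBBWWW.BBBBBB.W.WWWWWWWWWWWWW
pose [0.6518 0.0946 0.1488] yaw 1.4928 open 0.937 F [-0.4 -0.7  0.4] t 34.05 q6 0.07
tool delta [-258.3 -165.2   -1.4]
```

Emit:
drive_tool(moves=[[[0, 0, 0], [-0.044, -0.0273, -0.001], 0.08], [[0, 0, 0], [-0.044, -0.0273, 0], 0.08], [[0, 0, 0], [-0.044, -0.0273, 0], 0.08], [[0, 0, 0], [-0.044, -0.0273, 0], 0.08], [[0, 0, 0], [-0.044, -0.0273, 0], 0.08]])

```text
time: 34.67
eef_pos: [0.496, -0.1146, 0.147]
tcp_rot: [0.734, 0.679, -0.001, -0.002]
contact_force: [0.6, 0.1, 0.4]
opening: 0.941
finger_force: 0.0
```

Emit:
drive_tool(moves=[[[0, 0, 0], [-0.044, -0.0273, 0], 0.08], [[0, 0, 0], [0, 0, 0], 0.08], [[0, 0, 0], [0, 0, 0], 0.08]])

```text
time: 35.05
eef_pos: [0.467, -0.1553, 0.1479]
tcp_rot: [0.734, 0.679, -0.0, -0.001]
contact_force: [0.0, -0.4, -0.3]
opening: 0.937
finger_force: 0.0
```

```bash
python3 - <<'E'
from h import *
to(.468,-.1555,.067);strip(('scene',))
E
```

```text
pose [ 0.467  -0.1553  0.1479] yaw 1.492 open 0.937 F [ 0.  -0.4 -0.3] t 35.05 q6 -0.45
tool delta [-0.2  1.2 80.9]
scene y from +200 down, 4mm/char
 -20 WWWWWWWWWWWWWWWWWWWWWWWWWWWWWWWWWWWWWWWWWWWWWWWWWWWWWWWWWWWWWWWWWWWWWWWWWWWWWW.BBBBBB.WWW.......BBBBBBB.WWWBBBBBB.........WWWWWWWW
   0 WWWWWWWWWWWWWWWWWWWWWWWWWWWWWWWWWWWWWWWWWWWWWWWWWWWWWWWWWWWWWWWWWWWWWWWWWWWWWWWBBBBBBBWWW.....BBBBBBBBBBWWWBBBBBBBWWWWWWWWWWWWWWWW
  20 ....WW....WWW..WWW....WWW...WWW...WWW..WWWW..WWWW...WWW..WWW....WW...WWW....WWWBBBBBBB.WWWBBBBBBBBBBBBBBWWW.BBBBBB...WWW..WWWWWWWW
```

Emit:
drive_tool(moves=[[[0, 0, 0], [0, 0, 0.045], 0.08], [[0, 0, 0], [0, 0, 0.027], 0.08], [[0, 0, 0], [0, 0, 0.009], 0.08], [[0, 0, 0], [0, 0, 0], 0.08], [[0, 0, 0], [0, 0, 0], 0.04]])

```text
time: 35.72
eef_pos: [0.4689, -0.156, 0.0697]
tcp_rot: [0.734, 0.679, 0.0, 0.001]
contact_force: [-0.3, -0.7, 0.3]
opening: 0.745
finger_force: 0.0
```

Emit:
drive_tool(moves=[[[0, 0, 0], [0, 0, 0], 0.04], [[0, 0, 0], [0, 0, 0], 0.04], [[0, 0, 0], [0, 0, 0], 0.04]])

```text
time: 36.1
eef_pos: [0.469, -0.1565, 0.0699]
tcp_rot: [0.734, 0.679, 0.001, 0.002]
contact_force: [1.0, 1.0, 6.6]
opening: 0.65
finger_force: 32.7
```

Emit:
drive_tool(moves=[[[0, 0, 0], [0.015, 0, 0], 0.04], [[0, 0, 0], [0.04, 0, 0], 0.04], [[0, 0, 0], [0.055, 0, 0], 0.04], [[0, 0, 0], [0.055, 0, 0], 0.04], [[0, 0, 0], [0.055, 0, 0], 0.04]])

```text
time: 36.72
eef_pos: [0.4865, 0.0648, 0.07]
tcp_rot: [0.734, 0.679, 0.001, 0.002]
contact_force: [3.6, -2.5, 2.9]
opening: 0.651
finger_force: 32.6
```

Emit:
drive_tool(moves=[[[0, 0, 0], [0.05, 0, 0], 0.04], [[0, 0, 0], [0.035, 0, 0], 0.04], [[0, 0, 0], [0.016, 0, 0], 0.04], [[0, 0, 0], [0.004, 0, 0], 0.04], [[0, 0, 0], [0, 0, 0], 0.04]])

```text
time: 37.35
eef_pos: [0.4945, 0.1689, 0.0699]
tcp_rot: [0.734, 0.679, 0.001, 0.001]
contact_force: [0.1, 1.0, 6.7]
opening: 0.651
finger_force: 32.8
```

Emit:
drive_tool(moves=[[[0, 0, 0], [0.002, 0, 0], 0.04], [[0, 0, 0], [0, 0, 0], 0.04]])

```text
time: 37.6
eef_pos: [0.4946, 0.1703, 0.0699]
tcp_rot: [0.734, 0.679, 0.001, 0.001]
contact_force: [1.0, 0.3, 6.8]
opening: 0.65
finger_force: 32.8
```

Emit:
drive_tool(moves=[[[0, 0, 0], [0.002, 0, 0], 0.04], [[0, 0, 0], [0.0015, 0, 0], 0.04], [[0, 0, 0], [0, 0, 0], 0.04]])

```text
time: 37.98
eef_pos: [0.4949, 0.1736, 0.0699]
tcp_rot: [0.734, 0.679, 0.001, 0.001]
contact_force: [0.8, 0.2, 6.6]
opening: 0.654
finger_force: 32.8
```

Emit:
drive_tool(moves=[[[0, 0, 0], [0.002, 0, 0], 0.04], [[0, 0, 0], [0, 0, 0], 0.04]])

```text
time: 38.22
eef_pos: [0.4949, 0.1737, 0.0699]
tcp_rot: [0.733, 0.68, -0.001, 0.002]
contact_force: [0.5, -7.1, 7.2]
opening: 0.65
finger_force: 32.8
```

Emit:
drive_tool(moves=[[[0, 0, 0], [0.0015, 0, 0], 0.04], [[0, 0, 0], [0, 0, 0], 0.04]])

```text
time: 38.48
eef_pos: [0.495, 0.1737, 0.07]
tcp_rot: [0.733, 0.68, -0.002, 0.003]
contact_force: [-0.4, -12.0, 8.9]
opening: 0.651
finger_force: 32.8
```

Emit:
drive_tool(moves=[[[0, 0, 0], [-0.003, 0, -0.01], 0.04], [[0, 0, 0], [0, 0, -0.03], 0.04], [[0, 0, 0], [0, 0, -0.04], 0.04], [[0, 0, 0], [0, 0, 0], 0.04]])

```text
time: 38.98
eef_pos: [0.495, 0.1746, 0.1509]
tcp_rot: [0.734, 0.679, 0.002, 0.001]
contact_force: [0.6, -0.3, -4.2]
opening: 0.65
finger_force: 35.2
```

Emit:
drive_tool(moves=[[[0, 0, 0], [-0.02, 0.0215, 0], 0.04], [[0, 0, 0], [-0.041, 0.044, 0], 0.04], [[0, 0, 0], [-0.041, 0.044, 0], 0.04], [[0, 0, 0], [-0.037, 0.04, 0], 0.04], [[0, 0, 0], [-0.0252, 0.0273, 0], 0.04]])

```text
time: 39.6
eef_pos: [0.6563, -0.005, 0.1445]
tcp_rot: [0.735, 0.678, -0.002, -0.002]
contact_force: [-0.0, -0.0, -2.6]
opening: 0.653
finger_force: 35.1
```

Emit:
drive_tool(moves=[[[0, 0, 0], [0, 0, 0.03], 0.04], [[0, 0, 0], [0, 0, 0.045], 0.04], [[0, 0, 0], [0, 0, 0.03], 0.04], [[0, 0, 0], [0, 0, 0.007], 0.04], [[0, 0, 0], [0, 0, 0], 0.04]])

```text
time: 40.22
eef_pos: [0.656, -0.003, 0.0349]
tcp_rot: [0.734, 0.679, -0.001, -0.001]
contact_force: [1.0, 0.6, -2.9]
opening: 0.652
finger_force: 35.0
```

```bash
python3 - <<'E'
from h import *
to(.6585,-.004,.0225)
E
```

```text
pose [ 0.656  -0.003   0.0349] yaw 1.4928 open 0.652 F [ 1.   0.6 -2.9] t 40.225 q6 -0.08
tool delta [-0.8  2.6 12.4]
```

Emit:
drive_tool(moves=[[[0, 0, 0], [0, 0, 0.007], 0.04], [[0, 0, 0], [0, 0, 0.003], 0.04], [[0, 0, 0], [0, 0, 0], 0.04]])

```text
time: 40.6
eef_pos: [0.6571, -0.0032, 0.0267]
tcp_rot: [0.734, 0.679, 0.0, 0.0]
contact_force: [0.2, -2.0, -2.8]
opening: 0.649
finger_force: 35.1
```

Emit:
drive_tool(moves=[[[0, 0, 0], [0, 0, 0.0015], 0.04], [[0, 0, 0], [0, 0, 0], 0.04]])

```text
time: 40.85
eef_pos: [0.657, -0.0033, 0.0249]
tcp_rot: [0.734, 0.679, 0.0, 0.0]
contact_force: [0.5, -0.6, -3.5]
opening: 0.653
finger_force: 35.1
```

Emit:
drive_tool(moves=[[[0, 0, 0], [0, 0, 0.001], 0.04], [[0, 0, 0], [0, 0, 0], 0.04]])

```text
time: 41.1
eef_pos: [0.6569, -0.0033, 0.0237]
tcp_rot: [0.734, 0.679, -0.0, -0.0]
contact_force: [0.5, -0.8, -3.0]
opening: 0.651
finger_force: 35.1
```

Emit:
drive_tool(moves=[[[0, 0, 0], [0, 0, 0.0015], 0.04], [[0, 0, 0], [0, 0, 0], 0.04]])

```text
time: 41.35
eef_pos: [0.6572, -0.0033, 0.0233]
tcp_rot: [0.734, 0.679, -0.0, -0.0]
contact_force: [-2.9, 0.5, 4.1]
opening: 0.653
finger_force: 35.7
```

Emit:
drive_tool(moves=[[[0, 0, 0], [0, 0, 0.0005], 0.075], [[0, 0, 0], [0, 0, 0], 0.075], [[0, 0, 0], [0, 0, 0], 0.075], [[0, 0, 0], [0, 0, -0.03], 0.08], [[0, 0, 0], [0, 0, -0.05], 0.08]])

```text
time: 41.98
eef_pos: [0.6551, -0.003, 0.0998]
tcp_rot: [0.734, 0.679, -0.002, -0.002]
contact_force: [0.4, -0.5, 0.4]
opening: 0.937
finger_force: 0.0
```

Emit:
drive_tool(moves=[[[0, 0, 0], [0, 0, -0.048], 0.08], [[0, 0, 0], [0, 0, 0], 0.08]])

```text
time: 42.22
eef_pos: [0.6606, -0.0038, 0.1563]
tcp_rot: [0.734, 0.679, 0.004, 0.005]
contact_force: [-0.2, -0.4, 0.7]
opening: 0.939
finger_force: 0.0
```

```bash
python3 - <<'E'
from h import *
strip(('top','scene'));to(.463,-.227,.15)
E
```

```text
top y from +200 down, 4mm/char
 -20 ...WW....WWW.WW...........................................WWW.WWWW..WWWWW.WWWW..WWWWW.WWWWW.WW.BBBBBBBBBWWWWBBBBBB.....WW........W
   0 ...WWW...WWW..WW...........................................WW.WWWWW.WWWWW.WWWWW..WWWW.WWWWW..WWBBBBBBBBB.WWWBBBBBBB....WW.........
  20 ....WWW...WW..WWWW.........................................WW..WWWW..WWWW..WWWW..WWWW.WWWWWW.WWWBBBBBBBB.WWW.BBBBBB....WWW........
scene y from +200 down, 4mm/char
 -20 WWWWWWWWWWWWWWWWWWWWW..........................................WWWWWWWWWWWWWWWWWWWWWWWWWWWWWWWWW.BBBBBB.WWWBBBBBBB..W.....WWWWWWWW
   0 WWWWWWWWWWWWWWWWWWWWWW.........................................WWWWWWWWWWWWWWWWWWWWWWWWWWWWWWWWBBBBBBBBBWWWBBBBBBBWWWWWWWWWWWWWWWW
  20 ....WWW...WWW..WWWW...WW...............................W.WWW....WWW..WWWWW..WWW..WWWW...WWWW.W.BBBBBBBBBWWW.BBBBBB.W.WWWWWWWWWWWWW
pose [ 0.6572 -0.0033  0.1504] yaw 1.4928 open 0.936 F [ 0.3 -0.8 -1. ] t 42.325 q6 -0.08
tool delta [-2.381e+02 -1.762e+02  2.000e-01]
```

Emit:
drive_tool(moves=[[[0, 0, 0], [-0.0397, -0.0294, 0], 0.08], [[0, 0, 0], [-0.0397, -0.0294, 0], 0.08], [[0, 0, 0], [-0.0397, -0.0294, 0], 0.08], [[0, 0, 0], [-0.0397, -0.0294, 0], 0.08], [[0, 0, 0], [-0.0397, -0.0294, 0], 0.08]])

```text
time: 42.95
eef_pos: [0.4926, -0.19, 0.1474]
tcp_rot: [0.734, 0.679, -0.001, -0.002]
contact_force: [0.7, -0.3, 0.6]
opening: 0.934
finger_force: 0.0
```

Emit:
drive_tool(moves=[[[0, 0, 0], [-0.0397, -0.0294, 0], 0.08], [[0, 0, 0], [0, 0, 0], 0.08], [[0, 0, 0], [0, 0, 0], 0.08]])

```text
time: 43.32
eef_pos: [0.4619, -0.2264, 0.1483]
tcp_rot: [0.734, 0.679, -0.0, -0.001]
contact_force: [-0.7, 0.1, 0.2]
opening: 0.935
finger_force: 0.0
```

```bash
python3 - <<'E'
from h import *
to(.463,-.227,.067);strip(('scene',))
E
```

```text
pose [ 0.4619 -0.2264  0.1483] yaw 1.492 open 0.935 F [-0.7  0.1  0.2] t 43.325 q6 -0.57
tool delta [-0.6  1.3 81.3]
scene y from +200 down, 4mm/char
 -20 WWWWWWWWWWWWWWWWWWWWWWWWWWWWWWWWWWWWWWWWWWWWWWWWWWWWWWWWWWWWWWWWWWWWWWWWWWWWWWWWWWWWWWWWWWWWWWWW.BBBBBB.WWWB..............WWWWWWWW
   0 WWWWWWWWWWWWWWWWWWWWWWWWWWWWWWWWWWWWWWWWWWWWWWWWWWWWWWWWWWWWWWWWWWWWWWWWWWWWWWWWWWWWWWWWWWWWWWWBBBBBBBBBWWWW.....BWWWWWWWWWWWWWWWW
  20 ....WW....WWW..WWW....WWW...WW....WWW..WWWWW.WWWW...WW...WWW....WWW..WWWW...WWW..WWWW...WWW..W.BBBBBBBBBWWW.BBBBBB...WWW..WWWWWWWW
```

Emit:
drive_tool(moves=[[[0, 0, 0], [0, 0.001, 0.045], 0.08], [[0, 0, 0], [0, 0, 0.028], 0.08], [[0, 0, 0], [0, 0, 0.009], 0.08], [[0, 0, 0], [0, 0, 0], 0.08], [[0, 0, 0], [0, 0, 0], 0.04]])

```text
time: 44.0
eef_pos: [0.4647, -0.2275, 0.0692]
tcp_rot: [0.734, 0.679, 0.0, 0.001]
contact_force: [0.2, 0.1, -0.3]
opening: 0.745
finger_force: 0.0
```

Emit:
drive_tool(moves=[[[0, 0, 0], [0, 0, 0], 0.04], [[0, 0, 0], [0, 0, 0], 0.04], [[0, 0, 0], [0, 0, 0], 0.04]])

```text
time: 44.38
eef_pos: [0.4646, -0.2279, 0.0695]
tcp_rot: [0.734, 0.679, 0.0, 0.001]
contact_force: [0.2, 0.7, 6.2]
opening: 0.651
finger_force: 32.9
```

Emit:
drive_tool(moves=[[[0, 0, 0], [0.015, 0, 0], 0.04], [[0, 0, 0], [0.04, 0, 0], 0.04], [[0, 0, 0], [0.055, 0, 0], 0.04], [[0, 0, 0], [0.055, 0, 0], 0.04], [[0, 0, 0], [0.055, 0, 0], 0.04]])

```text
time: 45.0
eef_pos: [0.4824, -0.0066, 0.0695]
tcp_rot: [0.734, 0.679, 0.001, 0.002]
contact_force: [3.6, -1.1, 2.9]
opening: 0.651
finger_force: 32.6
```

Emit:
drive_tool(moves=[[[0, 0, 0], [0.055, 0, 0], 0.04], [[0, 0, 0], [0.05, 0, 0], 0.04], [[0, 0, 0], [0.038, 0, 0], 0.04], [[0, 0, 0], [0.02, 0, 0], 0.04], [[0, 0, 0], [0.008, 0, 0], 0.04]])

```text
time: 45.62
eef_pos: [0.4955, 0.1642, 0.0695]
tcp_rot: [0.733, 0.68, 0.002, 0.001]
contact_force: [0.8, -1.0, 7.3]
opening: 0.652
finger_force: 33.1
```

Emit:
drive_tool(moves=[[[0, 0, 0], [0.003, 0, 0], 0.04], [[0, 0, 0], [0, 0, 0], 0.04]])

```text
time: 45.88
eef_pos: [0.4957, 0.1663, 0.0695]
tcp_rot: [0.734, 0.679, 0.002, 0.001]
contact_force: [2.2, 0.6, 6.4]
opening: 0.651
finger_force: 33.1
```

Emit:
drive_tool(moves=[[[0, 0, 0], [0.003, 0, 0], 0.04], [[0, 0, 0], [0.002, 0, 0], 0.04], [[0, 0, 0], [0, 0, 0], 0.04]])

```text
time: 46.25
eef_pos: [0.4961, 0.171, 0.0695]
tcp_rot: [0.734, 0.679, 0.002, 0.001]
contact_force: [1.1, 0.3, 6.0]
opening: 0.649
finger_force: 33.1
```

Emit:
drive_tool(moves=[[[0, 0, 0], [0.002, 0, 0], 0.04], [[0, 0, 0], [0, 0, 0], 0.04]])

```text
time: 46.5
eef_pos: [0.4961, 0.1721, 0.0695]
tcp_rot: [0.734, 0.679, 0.001, 0.002]
contact_force: [0.9, -2.5, 7.1]
opening: 0.649
finger_force: 33.2
```

Emit:
drive_tool(moves=[[[0, 0, 0], [0.0015, 0, 0], 0.04], [[0, 0, 0], [0, 0, 0], 0.04]])

```text
time: 46.75
eef_pos: [0.4961, 0.1721, 0.0695]
tcp_rot: [0.734, 0.679, -0.001, 0.002]
contact_force: [-1.3, -8.4, 8.2]
opening: 0.652
finger_force: 33.3
```

Emit:
drive_tool(moves=[[[0, 0, 0], [-0.002, 0, -0.01], 0.04], [[0, 0, 0], [0, 0, -0.03], 0.04], [[0, 0, 0], [0, 0, -0.04], 0.04], [[0, 0, 0], [0, 0, 0], 0.04]])

```text
time: 47.25
eef_pos: [0.4964, 0.1727, 0.1506]
tcp_rot: [0.734, 0.679, 0.003, 0.002]
contact_force: [-0.1, -0.0, -2.1]
opening: 0.652
finger_force: 35.5
```

Emit:
drive_tool(moves=[[[0, 0, 0], [-0.02, 0.0147, 0], 0.04], [[0, 0, 0], [-0.045, 0.0328, 0], 0.04], [[0, 0, 0], [-0.045, 0.0328, 0], 0.04], [[0, 0, 0], [-0.045, 0.0328, 0], 0.04], [[0, 0, 0], [-0.045, 0.0328, 0], 0.04]])

```text
time: 47.88
eef_pos: [0.6236, -0.0395, 0.1445]
tcp_rot: [0.734, 0.679, -0.001, -0.002]
contact_force: [1.2, -0.8, -2.5]
opening: 0.651
finger_force: 35.5
```

Emit:
drive_tool(moves=[[[0, 0, 0], [-0.04, 0.0292, 0], 0.04], [[0, 0, 0], [-0.0186, 0.0136, 0], 0.04], [[0, 0, 0], [0, 0, 0.03], 0.04], [[0, 0, 0], [0, 0, 0.04], 0.04], [[0, 0, 0], [0, 0, 0.03], 0.04]])

```text
time: 48.5
eef_pos: [0.6596, -0.0993, 0.0423]
tcp_rot: [0.734, 0.679, -0.002, -0.003]
contact_force: [0.6, -0.4, -2.4]
opening: 0.649
finger_force: 35.4
```

```bash
python3 - <<'E'
from h import *
to(.664,-.1005,.022)
E
```

```text
pose [ 0.6596 -0.0993  0.0423] yaw 1.4924 open 0.649 F [ 0.6 -0.4 -2.4] t 48.5 q6 -0.22
tool delta [-0.9  4.7 20.3]
```

Emit:
drive_tool(moves=[[[0, 0, 0], [0, 0.002, 0.01], 0.04], [[0, 0, 0], [0, 0, 0.006], 0.04], [[0, 0, 0], [0, 0, 0], 0.04]])

```text
time: 48.88
eef_pos: [0.6651, -0.1005, 0.0323]
tcp_rot: [0.734, 0.679, 0.0, 0.0]
contact_force: [0.0, 0.6, -1.7]
opening: 0.647
finger_force: 35.3
```

Emit:
drive_tool(moves=[[[0, 0, 0], [0, 0, 0.0015], 0.04], [[0, 0, 0], [0, 0, 0], 0.04]])

```text
time: 49.12
eef_pos: [0.6654, -0.1006, 0.0314]
tcp_rot: [0.734, 0.679, 0.0, 0.001]
contact_force: [-0.6, -1.5, -2.3]
opening: 0.651
finger_force: 35.3
```

Emit:
drive_tool(moves=[[[0, 0, 0], [0, 0, 0.001], 0.04], [[0, 0, 0], [0, 0, 0], 0.04]])

```text
time: 49.38
eef_pos: [0.6647, -0.1005, 0.0294]
tcp_rot: [0.734, 0.679, 0.0, 0.0]
contact_force: [0.6, 0.2, -2.2]
opening: 0.651
finger_force: 35.3
```

Contact is expected at about 0.0225, so 6–7 mm remain.

Emit:
drive_tool(moves=[[[0, 0, 0], [0, 0, 0.003], 0.04], [[0, 0, 0], [0, 0, 0.001], 0.04], [[0, 0, 0], [0, 0, 0], 0.04]])

```text
time: 49.75
eef_pos: [0.6645, -0.1004, 0.025]
tcp_rot: [0.734, 0.679, -0.0, -0.0]
contact_force: [-0.2, 0.7, -1.9]
opening: 0.648
finger_force: 35.3
```

Emit:
drive_tool(moves=[[[0, 0, 0], [0, 0, 0.0015], 0.04], [[0, 0, 0], [0, 0, 0], 0.04]])

```text
time: 50.0
eef_pos: [0.6646, -0.1004, 0.0237]
tcp_rot: [0.734, 0.679, -0.0, -0.0]
contact_force: [0.0, -0.7, -2.6]
opening: 0.649
finger_force: 35.3
```

Emit:
drive_tool(moves=[[[0, 0, 0], [0, 0, 0.001], 0.04], [[0, 0, 0], [0, 0, 0], 0.04]])

```text
time: 50.25
eef_pos: [0.6647, -0.1005, 0.0228]
tcp_rot: [0.734, 0.679, -0.0, -0.0]
contact_force: [-0.6, 0.3, -2.6]
opening: 0.647
finger_force: 35.5
```

Emit:
drive_tool(moves=[[[0, 0, 0], [0, 0, 0.001], 0.04], [[0, 0, 0], [0, 0, 0], 0.04]])

```text
time: 50.5
eef_pos: [0.665, -0.1005, 0.0227]
tcp_rot: [0.734, 0.679, 0.0, 0.0]
contact_force: [-1.7, 0.2, 2.8]
opening: 0.65
finger_force: 36.0
```

Emit:
drive_tool(moves=[[[0, 0, 0], [0, 0, 0], 0.075], [[0, 0, 0], [0, 0, 0], 0.075], [[0, 0, 0], [0, 0, 0], 0.075], [[0, 0, 0], [0, 0, -0.03], 0.08], [[0, 0, 0], [0, 0, -0.05], 0.08]])

```text
time: 51.12
eef_pos: [0.6629, -0.1, 0.0998]
tcp_rot: [0.734, 0.679, -0.001, -0.002]
contact_force: [-0.2, -0.7, -0.2]
opening: 0.941
finger_force: 0.0
```

Emit:
drive_tool(moves=[[[0, 0, 0], [0, 0, -0.06], 0.08], [[0, 0, 0], [0, 0, -0.06], 0.08], [[0, 0, 0], [-0.05, -0.03, 0], 0.08], [[0, 0, 0], [-0.05, -0.03, 0], 0.08], [[0, 0, 0], [-0.05, -0.03, 0], 0.08]])

```text
time: 51.75
eef_pos: [0.5624, -0.2441, 0.2221]
tcp_rot: [0.734, 0.679, 0.0, 0.001]
contact_force: [1.1, -0.6, -0.4]
opening: 0.937
finger_force: 0.0
```

Emit:
drive_tool(moves=[[[0, 0, 0], [-0.05, -0.03, 0], 0.08], [[0, 0, 0], [-0.05, -0.03, 0], 0.08], [[0, 0, 0], [-0.05, 0, 0], 0.08], [[0, 0, 0], [-0.05, 0, 0], 0.08], [[0, 0, 0], [0, 0, 0], 0.08]])

```text
time: 52.38
eef_pos: [0.4868, -0.4409, 0.2214]
tcp_rot: [0.736, 0.677, -0.0, 0.0]
contact_force: [-0.7, 0.5, 0.7]
opening: 0.937
finger_force: 0.0
```

```bash
python3 - <<'E'
from h import *
st();s=snap('scene');c=snap('top')
cv2.imwrite('pics/fin.png',cv2.resize(np.vstack([s['image'][110:300,120:440],c['image'][90:260,80:400]])[:,:,::-1],None,fx=1.6,fy=1.6,interpolation=cv2.INTER_CUBIC))
E
```

```text
pose [ 0.4868 -0.4409  0.2214] yaw 1.4886 open 0.937 F [-0.7  0.5  0.7] t 52.375 q6 -0.81
```

View pics/fin.png

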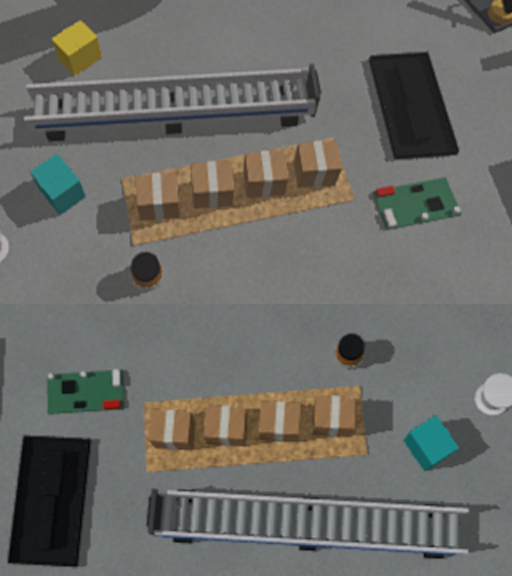

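All four cartons stand upright on the mat (top view: u = 150–355, inside the mat at 145–366). The track is empty, the brush is in the tray and the bystanders haven't moved.

```bash
python3 -c "
from plant import ctrl
print(ctrl.sign_off())"
```

```text
the job is handed in; nothing more can be done
None
```

The brush is flat in the tray, all four cartons were rolled to the stop, lifted and set upright on the mat, front one first, and the job is handed in; sign-off returned no verdict.

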